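Find the proud stud of the warming plate with a spring probe

TASK

Pots rock on this warming plate because one of its five rest studs stands slightly higher than the rest. Feel over the stud tops gently with the spring probe to find the high one, then put the probe back upright in its stand. Then fit the red cap squarely over the high stud, and never set it on a wrong one; leave the salt shaker and the steel cup where they stand.

Things in the scene. Friction and masses are not known exactly. Their poses are not given: they have to be found in the camera images.
- plate: Warming plate, flat slab 170 x 230 x 30 mm (x, y, z) with an aluminium top and grey base, fixed. Origin: centre of its underside, on the worktop; z up, its 230 mm side along its y. Top 30 mm above the origin.
- stud_a: One of five alike round steel studs (diameter 26 mm) that stand on the warming plate like the five on a die: one at its centre, four at its corners, 50 mm and 75 mm off the centre along its x and y. Four rise 10 mm above the plate's top, one 12.5 mm; which one is not known and the letters say nothing about it. Fixed. Origin: centre of its foot, on the plate's top; z up.
- stud_b: One of five alike round steel studs (diameter 26 mm) that stand on the warming plate like the five on a die: one at its centre, four at its corners, 50 mm and 75 mm off the centre along its x and y. Four rise 10 mm above the plate's top, one 12.5 mm; which one is not known and the letters say nothing about it. Fixed. Origin: centre of its foot, on the plate's top; z up.
- stud_c: One of five alike round steel studs (diameter 26 mm) that stand on the warming plate like the five on a die: one at its centre, four at its corners, 50 mm and 75 mm off the centre along its x and y. Four rise 10 mm above the plate's top, one 12.5 mm; which one is not known and the letters say nothing about it. Fixed. Origin: centre of its foot, on the plate's top; z up.
- stud_d: One of five alike round steel studs (diameter 26 mm) that stand on the warming plate like the five on a die: one at its centre, four at its corners, 50 mm and 75 mm off the centre along its x and y. Four rise 10 mm above the plate's top, one 12.5 mm; which one is not known and the letters say nothing about it. Fixed. Origin: centre of its foot, on the plate's top; z up.
- stud_e: One of five alike round steel studs (diameter 26 mm) that stand on the warming plate like the five on a die: one at its centre, four at its corners, 50 mm and 75 mm off the centre along its x and y. Four rise 10 mm above the plate's top, one 12.5 mm; which one is not known and the letters say nothing about it. Fixed. Origin: centre of its foot, on the plate's top; z up.
- stand: Probe stand, fixed: upright grey tube 75 mm high, 56 mm outside and 28 mm inside diameter, on a dark foot disc of 80 mm. Origin: centre of its underside; z up.
- probe: Spring touch probe, loose, 0.1 to 0.25 kg, its collar resting on the rim of the stand's tube. Origin: centre of the collar's underside; z along the probe, up. Collar: diameter 44 mm, z 0 to 6 mm. Black handle to grip: 20 x 20 mm square (sides along x and y), z 6 to 51 mm, yellow top. Below the collar a barrel of diameter 20 mm to z -35 mm, then the plunger.
- plunger: The probe's brass plunger, diameter 8 mm with a rounded tip. Origin: the tip, 60 mm below the collar's underside when free; z along the probe, up. It springs in by up to 8 mm at 0.8 N per mm, then stops hard. More than 15 N on it spoils it.
- cap: Red marking cap, loose, 0.05 to 0.12 kg: round, outside diameter 44 mm, with a knob (diameter 18 mm) on top. Origin: centre of the skirt's lower edge; z up. The hollow below is 34 mm wide and 7 mm deep; upper side of the disc at z 11 mm, knob from z 11 to 39 mm. Over a stud it rests with its ceiling on the stud's top, the skirt hanging clear of the plate.
- salt_shaker: Salt shaker, 44 mm wide, 90 mm high, loose, standing behind the plate; leave alone. Origin: centre of its underside.
- steel_cup: Steel cup, 76 mm wide, 102 mm high, loose, standing behind the plate; leave alone. Origin: centre of its underside.
Things that resemble listed ones, but are neither listed nor needed, are in the scene too. Leave any yellow look-alike of the stand alone.

How it is judged:
By the outcome, as a careful person would: the job done as asked, in the order asked, and still so for the second after the job is handed in, with the robot touching nothing.
It also fails if it takes over 72 s, if anything falls off the work surface, if the arm or the gripper's body presses on something with over 40 N, if the wrist force passes 120 N, or if a joint passes its speed limit or range.

ROBOT

A 6-joint arm with a two-finger parallel gripper is mounted at the origin on a cart in front of the work surface, level with it; the furniture and walls round the work are solid. World frame = base frame: x ahead of the robot, y to its left, z up, the work surface at z = 0. Lengths are in m, angles in rad, forces in N, time in s.
With the tool pointing down it reaches from about 0.275 to 0.85 m from the base axis. Payload 5.2 kg.
Tool frame: the origin (TCP) lies at the very end of the fingers, on their centre line; the grasp point (between the pads) lies 19 mm behind it; y points along the fingers, z is the direction in which the jaws open and shut, and the axes are right-handed (so a half turn about y gives the same grasp; the last joint's range is limited). The gripper opens to 85 mm and grips with 20 to 120 N. Pads are 22 mm wide; open, the fingers measure 114 mm over their backs; the gripper's body (76 mm by 85 mm) begins 54 mm behind the grasp point. The pads swing forward as they close: fully open they stand 13 mm farther back than shut.
Start: joints at [1.025, 0.259, 1.535, -0, 1.348, -0.203], TCP at [0.185, 0.518, 0.231] pointing down, gripper open.
Joint ranges: [-3.14, 3.14], [-0.91, 2.08], [0.19, 2.58], [-1.22, 4.36], [0.22, 2.71], [-3.12, 3.12]. Speed limits (rad/s): [2.57, 2.57, 3.14, 3.14, 3.14, 3.14].

INTERFACE

Orientations are given as a unit quaternion [w, x, y, z].
In Python, from rig import env, cams, finder gives the robot as it stands.
- The arm moves only by the tool move_arm, never from a script. Its argument "series" is one flat list of numbers, 4 for each row, row after row: the shift along the tool's x, y, z in cm, then the turn about the tool's y in degrees. A call has 1 to 10 rows; each row shifts and turns the pose as measured when the row begins, along the tool's axes as they then stand; what a row does not reach is not made up. A row lasts 1/8 s, in which the tool goes at most 62.5 mm and 10.7 degrees, less where a joint would pass 70% of its speed; a pose out of reach is approached as far as the arm can. A call with a gripper value outside its range is refused whole. "claw" is the gripper's target within -1 to 1 (fully open at 1, half-way at 0, shut at -1), set as the call begins (left out, the last holds). The fingers move at their own pace and stop on an object; "squeeze" is the grip in N (left out, the last holds). Time passes only in rows, so rows that do not move let the fingers close. It gives the time, the measured TCP pose, the force and the opening at its end, in the units of the state.
- env.state(): the state, without advancing time (a new reading comes with each control period).
- cams.read_camera(name): name is "scene" or "top"; returns a dict with "pixels" (384x512x3 uint8, blue, green, red), "fx", "fy", "cx", "cy" (pixels), "world_to_cam" (4x4, takes a point from world to camera coordinates). Camera axes: x right, y down, z forward; pixel columns grow to the right and rows downward; lengths in m; the calibration is good to about 2 mm. A picture is of the moment at which its call begins. There is no depth.
- env.hand_in(): hands the job in, once; it reports no verdict.
Trained networks look in a picture, given as the dict that the camera call returned (one of the last four; its "shot" number tells which), for a name from the list of things; names that differ only in an ending like _2 or _b are one class to them, and where a whole thing is asked for, a point or a joint stands for the part that bears it (a point fixed in the world has none). Each returns a list of dicts, best first, with "conf" (0 to 1); they miss things now and then, are a little off and sometimes report something else, mostly with a low value. They report only what shows in the picture. A call takes as long as a camera call. They do not tell look-alikes from the thing itself.
- finder.search_frame(picture, thing): "point" ([column, row] in pixels, amid what is visible of it).
The state is a dict: "clock": time; "qpos": joint angles; "joint_vel": joint speeds; "joint_efforts": joint torques, N m; "eef_pos": TCP position; "eef_rot": TCP orientation; "contact_force": force on the tool from outside, world axes, zero at the start; "moment": the same for the moment, N m; "gripper_width": finger opening in m.
Only numpy, scipy, OpenCV 4.12 (cv2) and the standard library are available. Lean on these libraries where they do the work, as an engineer would, in place of code of your own. Each camera call takes 0.05 s, during which the arm holds its last target.

## Working session

There is one attempt and no reset: what is moved stays moved. The work goes in short steps, Python scripts to look and compute and a tool call to move; the robot and the scene stay as the last step left them, time stands still between calls to the robot, and variables do not carry over. Pictures are saved under pics/ and viewed, and the job is handed in when it is done.

Besides the shell and the picture viewer there is one more tool, called after ">>>" as name(argument=value, ...) on one line, values as JSON. move_arm: Moves the arm, as the interface text tells. Its arguments: {"type":"object","properties":{"series":{"type":"array"},"claw":{"type":"number"},"squeeze":{"type":"number"}},"required":["series"]}

```bash
ls; mkdir -p pics; python3 - <<'E'
from rig import env,cams,finder
import cv2
print(env.state())
for n in("scene","top"):
    p=cams.read_camera(n); cv2.imwrite(f"pics/{n}0.png",p["pixels"])
    print(n,p["fx"],p["fy"],p["cx"],p["cy"],p["world_to_cam"])
    for t in("plate","stud_a","stand","probe","plunger","cap","salt_shaker","steel_cup"):
        print(t,[([round(x) for x in d["point"]],round(d["conf"],2)) for d in finder.search_frame(p,t)])
E
```

```text
pics
{'clock': 0.0, 'qpos': array([ 1.02519846e+00,  2.59365238e-01,  1.53609384e+00,  1.25883726e-05,
        1.34800242e+00, -2.02795547e-01]), 'joint_vel': array([ 0.00030054, -0.00019113,  0.00164502,  0.00016921, -0.00019289,
       -0.00237313]), 'joint_efforts': array([ 1.06295847e-03, -4.46014059e+01, -2.90574020e+01, -2.53509979e-04,
        1.18383145e-02, -5.45317869e-05]), 'eef_pos': array([0.18455972, 0.51754486, 0.23045841]), 'eef_rot': array([-0.69613147,  0.69735832, -0.12085283,  0.12036172]), 'contact_force': array([-0.06122639, -0.54835312, -0.43496184]), 'moment': array([ 0.00843926,  0.00572193, -0.03023026]), 'gripper_width': 0.08554603492778785}
scene 397.09161759505804 397.09161759505804 255.62840666953892 189.73583838939706 [[ 0.4241202  -0.90551331  0.01294972 -0.25712825]
 [-0.57988783 -0.28253313 -0.76413686  0.40178776]
 [ 0.69559482  0.31657649 -0.64492416  0.66290407]
 [ 0.          0.          0.          1.        ]]
plate [([234, 209], 0.56)]
stud_a [([258, 218], 0.57), ([267, 194], 0.56), ([200, 208], 0.48), ([233, 204], 0.42)]
stand [([206, 265], 0.85), ([372, 256], 0.72)]
probe []
plunger []
cap [([159, 191], 0.77)]
salt_shaker [([266, 191], 0.46)]
steel_cup [([316, 176], 0.87), ([254, 161], 0.74)]
top 366.4468532408849 366.4468532408849 259.14269592106274 191.33228931441644 [[ 0.01111335 -0.99993103 -0.00379904 -0.02468722]
 [-0.99715467 -0.01079904 -0.07460525  0.58471868]
 [ 0.07455908  0.00461734 -0.99720591  0.94107275]
 [ 0.          0.          0.          1.        ]]
plate [([234, 201], 0.8), ([204, 182], 0.63), ([385, 197], 0.15)]
stud_a [([208, 224], 0.62), ([238, 199], 0.58), ([267, 208], 0.52), ([260, 171], 0.4)]
stand [([248, 280], 0.73), ([368, 203], 0.63), ([238, 197], 0.34)]
probe [([384, 197], 0.74)]
plunger []
cap [([153, 205], 0.7)]
salt_shaker [([228, 124], 0.6)]
steel_cup [([302, 129], 0.96)]
```

View pics/scene0.png

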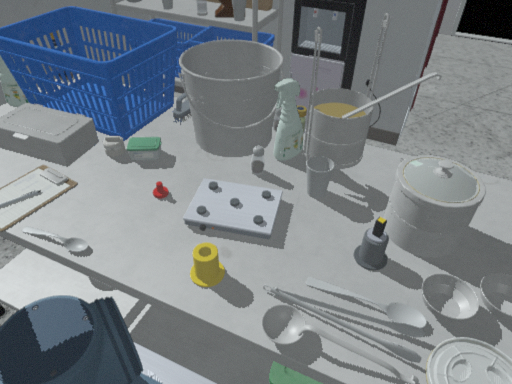

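View pics/top0.png

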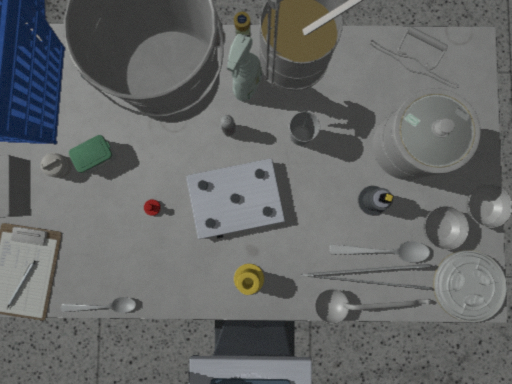

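The scene view shows the plate at (234,207) with five studs, the red cap at (160,190), the grey stand with the probe at (372,245) and the yellow look-alike stand at (206,265). In the top view these are the plate (235,200), cap (152,208), probe and stand (378,200) and yellow stand (248,280).

Candidates:
- **Probe and stand:** the grey one at top (378,200) is a candidate because it holds a black handle with a yellow top. The yellow one at top (248,280) is the decoy.
- **Cap:** the red one at (152,208) is the only candidate.

I'll check these in close crops.

```bash
python3 - <<'E'
import cv2,numpy as np
t=cv2.imread("pics/top0.png");s=cv2.imread("pics/scene0.png")
def c(im,x0,y0,w,h,k): return cv2.resize(im[y0:y0+h,x0:x0+w],None,fx=k,fy=k,interpolation=cv2.INTER_CUBIC)
a=np.hstack([c(t,352,180,50,40,8),c(s,345,210,50,60,8)[:320]]);
b=np.hstack([c(t,130,190,50,35,8),c(s,135,172,50,35,8)])
cv2.imwrite("pics/c1.png",np.vstack([a,b]))
cv2.imwrite("pics/c2.png",c(t,180,150,112,94,7))
cv2.imwrite("pics/c3.png",c(s,180,170,112,70,7))
cv2.imwrite("pics/c4.png",c(s,340,205,60,70,8))
E
```

```text
(no output)
```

View pics/c1.png

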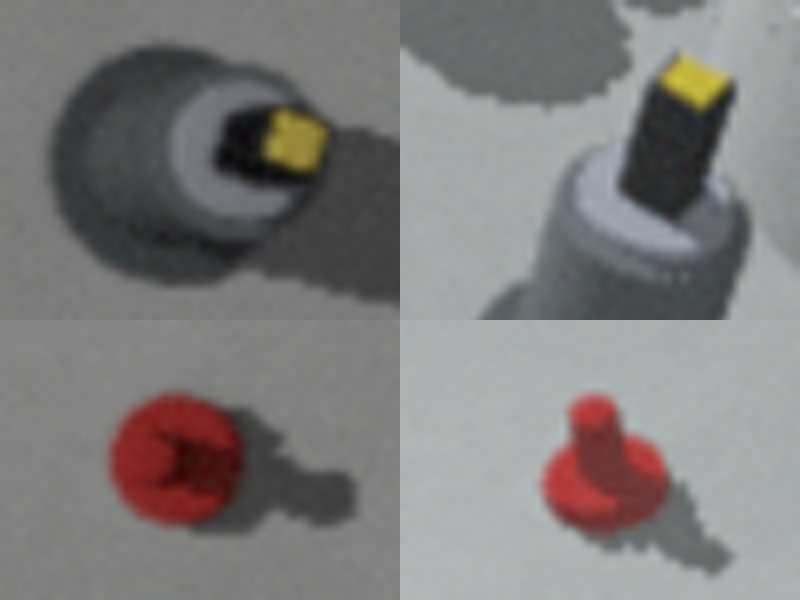

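View pics/c2.png

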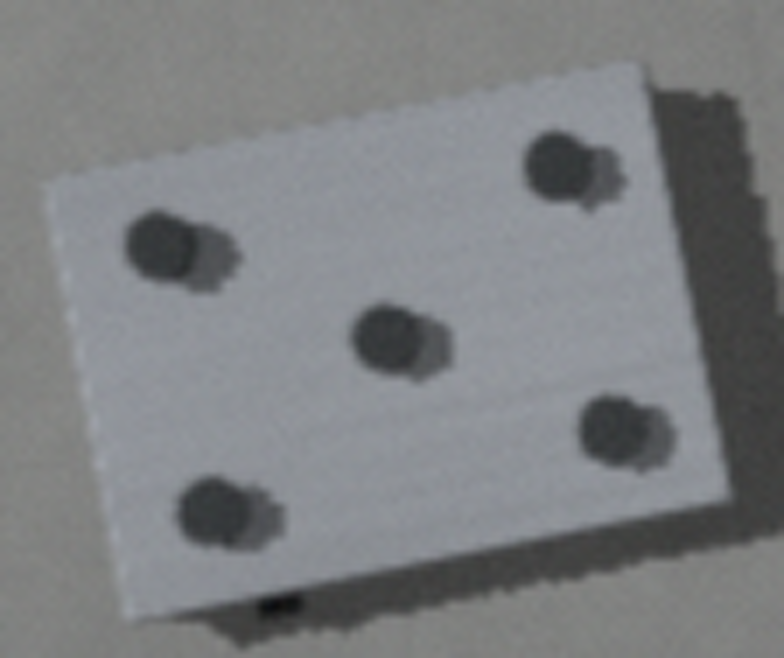

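View pics/c3.png

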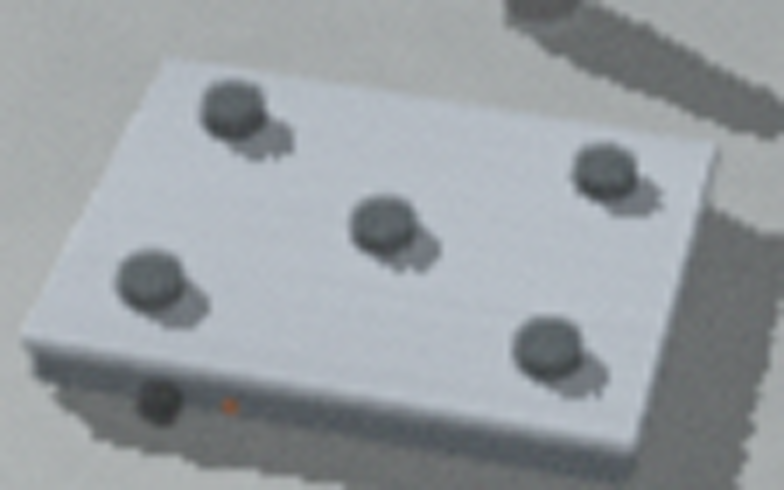

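View pics/c4.png

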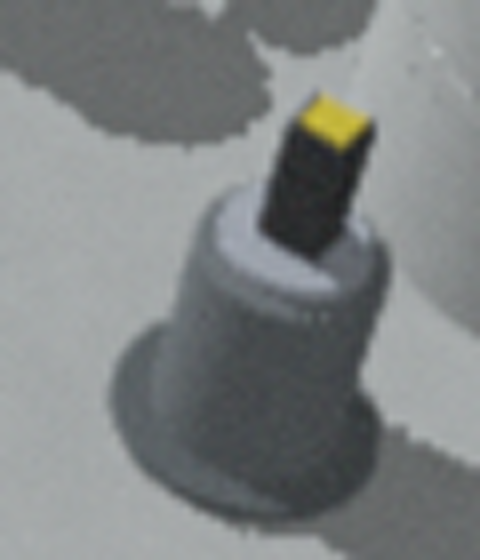

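The crops confirm both choices: the grey stand with the black handle and yellow top at top (389,197), and the red cap at top (152,207). Next I'll fit the poses.

```bash
cat > h.py <<'E'
import numpy as np, cv2
from scipy.optimize import least_squares
from scipy.spatial.transform import Rotation as R
CT=dict(f=366.4468532408849,c=(259.14269592106274,191.33228931441644),M=np.array([[ 0.01111335,-0.99993103,-0.00379904,-0.02468722],[-0.99715467,-0.01079904,-0.07460525,0.58471868],[0.07455908,0.00461734,-0.99720591,0.94107275]]))
CS=dict(f=397.09161759505804,c=(255.62840666953892,189.73583838939706),M=np.array([[0.4241202,-0.90551331,0.01294972,-0.25712825],[-0.57988783,-0.28253313,-0.76413686,0.40178776],[0.69559482,0.31657649,-0.64492416,0.66290407]]))
def proj(C,P):
    q=np.atleast_2d(P)@C["M"][:,:3].T+C["M"][:,3]
    return q[:,:2]/q[:,2:]*C["f"]+C["c"]
def atz(C,uv,z):
    d=C["M"][:,:3].T@np.array([(uv[0]-C["c"][0])/C["f"],(uv[1]-C["c"][1])/C["f"],1])
    o=-C["M"][:,:3].T@C["M"][:,3]
    return (o+d*(z-o[2])/d[2])[:2]
def cr(p,k,x,y): p=np.array(p,float); return (p+.5)/k-.5+[x,y]
def quatR(q): return R.from_quat([q[1],q[2],q[3],q[0]])
E
python3 - <<'E'
from h import *
T=[(162,246),(557,166),(387,340),(613,431),(214,511)]
S=[(233,105),(605,170),(383,222),(548,347),(150,277)]
m=np.array([(1,1),(1,-1),(0,0),(-1,-1),(-1,1)])*[.05,.075]
T=cr(T,7,180,150);S=cr(S,7,180,170)
def pl(v,z):
    c,s=np.cos(v[2]),np.sin(v[2]); return np.c_[m@np.array([[c,-s],[s,c]]).T+v[:2],np.full(5,z)]
for w in((1,1),(1,0),(0,1)):
    f=lambda v:np.r_[w[0]*(proj(CT,pl(v,.039))-T).ravel(),w[1]*(proj(CS,pl(v,.040))-S).ravel()]
    r=least_squares(f,[.5,.05,.15]);print(w,r.x,np.degrees(r.x[2]),np.abs(r.fun).max())
    if w==(1,1):print(pl(r.x,.04))
print("probe top",atz(CT,cr((296,140),8,352,180),.126),atz(CS,cr((338,122),8,340,205),.126))
for C,k,o,ps in((CT,8,(352,180),[(272,108),(330,122),(318,174),(262,160)]),(CS,8,(340,205),[(322,93),(375,122),(346,151),(300,126)])):
    q=np.array([atz(C,cr(p,k,*o),.126) for p in ps]);e=np.roll(q,-1,0)-q;print(q.round(4).tolist(),np.degrees(np.arctan2(e[:,1],e[:,0])),q.mean(0),np.hypot(*e.T))
print("cap",atz(CT,cr((177,138),8,130,190),.009),atz(CS,cr((205,162),8,135,172),.010),atz(CS,cr((195,90),8,135,172),.039))
print("stand foot",atz(CT,cr((172,165),8,352,180),.004))
from rig import env
s=env.state();print(quatR(s["eef_rot"]).as_matrix().round(3))
E
```

```text
(1, 1) [0.56621794 0.04407057 0.20961059] 12.009801901311038 0.6124223551805983
[[ 0.59951761  0.12783292  0.04      ]
 [ 0.63072947 -0.01888388  0.04      ]
 [ 0.56621794  0.04407057  0.04      ]
 [ 0.53291826 -0.03969178  0.04      ]
 [ 0.50170641  0.10702502  0.04      ]]
(1, 0) [0.56599558 0.04418304 0.2121573 ] 12.155717728461283 0.3006331349407674
(0, 1) [0.56660714 0.04403981 0.20546713] 11.772399233196778 0.47692653639171567
probe top [ 0.56701242 -0.32128104] [ 0.56966073 -0.32266674]
[[0.5763, -0.3144], [0.5724, -0.3313], [0.5571, -0.3275], [0.5611, -0.3113]] [-103.0792089   166.21480637   76.47071013  -11.62335512] [ 0.56672365 -0.32113011] [0.01731312 0.01569929 0.01672457 0.01557175]
[[0.5793, -0.3163], [0.5741, -0.3319], [0.5592, -0.3269], [0.5635, -0.3135]] [-108.40705586  161.61110142   72.36911984   -9.91175882] [ 0.56904421 -0.32216304] [0.01645918 0.01571934 0.014089   0.0160867 ]
cap [0.5415731 0.2668417] [0.54025547 0.26552942] [0.54421933 0.26756704]
stand foot [ 0.56588379 -0.32240704]
[[ 0.942 -0.     0.336]
 [-0.336  0.     0.942]
 [-0.    -1.     0.   ]]
```

```bash
python3 - <<'E'
from h import *
def tri(a,b):
    f=lambda P:np.r_[proj(CT,P)[0]-a,proj(CS,P)[0]-b]
    r=least_squares(f,[.6,-.3,.1]);return r.x.round(3),np.abs(r.fun).max().round(1)
print("knob",tri((443,126),(444,170)))
for z in (.1,.15,.2): print(z,[atz(CT,p,z).round(3).tolist() for p in((388,120),(474,145),(433,172),(435,95))])
print("bottom",[atz(CT,p,0).round(3).tolist() for p in((378,150),(395,175),(415,178))], [atz(CS,p,0).round(3).tolist() for p in((388,232),(400,244),(425,252))])
print("cup",tri((304,128),(318,168)), "shaker",tri((228,121),(258,152)))
print("ystand",tri((249,280),(206,250)))
E
```

```text
knob (array([ 0.719, -0.419,  0.194]), np.float64(0.0))
0.1 [[0.757, -0.332], [0.698, -0.54], [0.631, -0.439], [0.821, -0.448]]
0.15 [[0.744, -0.314], [0.687, -0.51], [0.624, -0.415], [0.804, -0.424]]
0.2 [[0.73, -0.297], [0.677, -0.481], [0.617, -0.391], [0.786, -0.4]]
bottom [[0.702, -0.339], [0.635, -0.383], [0.627, -0.437]] [[0.673, -0.345], [0.644, -0.38], [0.644, -0.44]]
cup (array([ 0.737, -0.126,  0.09 ]), np.float64(0.7)) shaker (array([0.758, 0.063, 0.072]), np.float64(0.4))
ystand (array([0.363, 0.005, 0.076]), np.float64(0.7))
```

>>> move_arm(series=[4.2, 0, -4.3, 0, 4.2, 0, -4.3, 0, 4.2, 0, -4.3, 0, 4.2, 0, -4.3, 0, 4.2, 0, -4.3, 0, 4.2, 0, -4.3, 0, 4.2, 0, -4.3, 0, 4.2, 0, -4.3, 0, 4.2, 0, -4.3, 0, 4.2, 0, -4.3, 0], claw=1, squeeze=60)

```text
clock: 2.15
eef_pos: [0.4446, -0.0397, 0.2335]
eef_rot: [0.699, -0.696, 0.114, -0.121]
contact_force: [1.4, 0.8, 0.3]
gripper_width: 0.0856
```

```bash
cat > go.py <<'E'
import sys
from h import *
from rig import env
s=env.state();q=quatR(s["eef_rot"]);M=q.as_matrix();p=s["eef_pos"]
print("t",round(s["clock"],2),"tcp",p.round(4),"yaw",np.degrees(np.arctan2(M[1,0],M[0,0])).round(2),"ydir",M[:,1].round(4),"F",s["contact_force"].round(2),"w",round(s["gripper_width"],4))
if len(sys.argv)>3:
    g=np.array([float(x) for x in sys.argv[1:4]]);print("shift cm",(M.T@(g-p)*100).round(2))
E
python3 go.py .568 -.322 .23
```

```text
t 2.15 tcp [ 0.4446 -0.0397  0.2335] yaw -19.13 ydir [ 0.0109  0.0027 -0.9999] F [1.41 0.85 0.28] w 0.0856
shift cm [ 20.91   0.41 -22.63]
```

>>> move_arm(series=[4.1, 0, -4.4, 0, 4.1, 0, -4.4, 0, 4.1, 0, -4.4, 0, 4.1, 0, -4.4, 0, 3, 0, -3.3, 0, 1.5, 0, -1.7, 0, 0, 0, 0, -4.5, 0, 0, 0, 0])

```text
clock: 3.15
eef_pos: [0.5711, -0.3385, 0.2323]
eef_rot: [0.703, -0.7, 0.088, -0.097]
contact_force: [0.3, 0.7, 0.5]
gripper_width: 0.0852
```

```bash
python3 go.py .568 -.322 .13;python3 - <<'E'
from rig import env,cams
import cv2
for n in("scene","top"):
    p=cams.read_camera(n); im=p["pixels"]; cv2.imwrite(f"pics/{n}1.png",im)
E
```

```text
t 3.15 tcp [ 0.5711 -0.3385  0.2323] yaw -15.02 ydir [ 0.0124  0.0027 -0.9999] F [0.26 0.66 0.53] w 0.0852
shift cm [-0.84 10.23  1.45]
```

View pics/scene1.png

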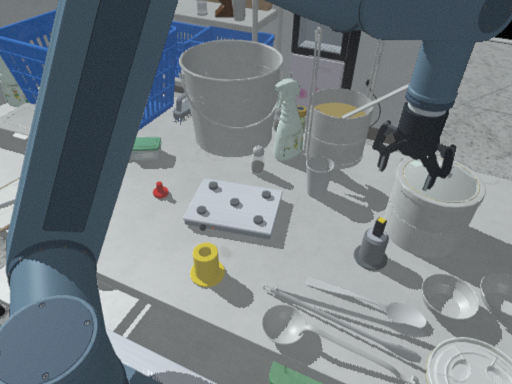

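The gripper hovers at (415,150) in the scene view, slightly past the probe at (375,240), and nothing is disturbed.

>>> move_arm(series=[-0.8, 0, 1.45, 0, 0, 4, 0, 0, 0, 4, 0, 0, 0, 0, 0, 0])

```text
clock: 3.75
eef_pos: [0.5681, -0.3162, 0.1536]
eef_rot: [0.702, -0.7, 0.087, -0.098]
contact_force: [0.7, -0.0, 0.3]
gripper_width: 0.0854
```

```bash
python3 go.py .568 -.322 .087
```

```text
t 3.75 tcp [ 0.5681 -0.3162  0.1536] yaw -15.04 ydir [ 0.0153  0.0016 -0.9999] F [ 0.67 -0.03  0.33] w 0.0854
shift cm [ 0.05  6.66 -0.6 ]
```

>>> move_arm(series=[0, 2.5, -0.6, 0, 0, 2.5, 0, 0, 0, 1.4, 0, 0, 0, 0, 0, 0, 0, 0, 0, 0])

```text
clock: 4.38
eef_pos: [0.5718, -0.3218, 0.0985]
eef_rot: [-0.7, 0.702, -0.083, 0.101]
contact_force: [-0.8, -0.3, -0.0]
gripper_width: 0.0851
```

```bash
python3 go.py .568 -.322 .087;python3 - <<'E'
from rig import env,cams
import cv2
p=cams.read_camera("scene"); im=p["pixels"]; cv2.imwrite(f"pics/s2.png",cv2.resize(im[150:280,310:450],None,fx=5,fy=4.5,interpolation=cv2.INTER_CUBIC))
E
```

```text
t 4.38 tcp [ 0.5718 -0.3218  0.0985] yaw -14.95 ydir [ 0.0258 -0.0063 -0.9996] F [-0.77 -0.3  -0.05] w 0.0851
shift cm [-0.39  1.14 -0.12]
```

View pics/s2.png

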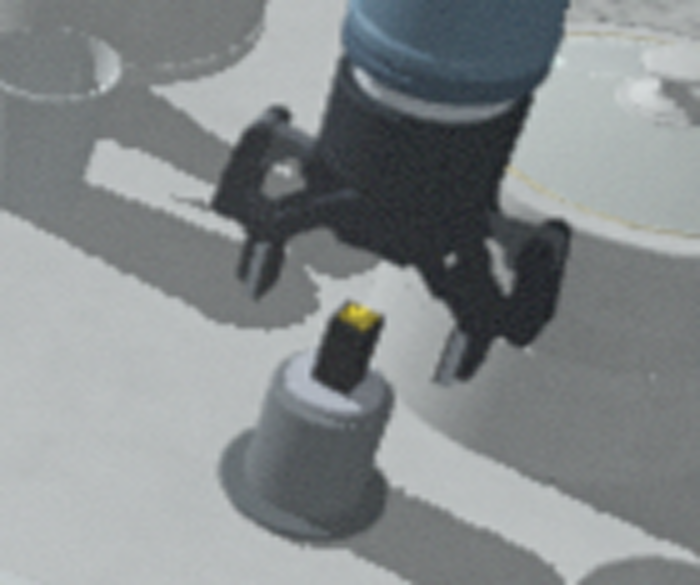

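>>> move_arm(series=[-0.4, 1.2, -0.1, 0, 0, 0, 0, 0])

```text
clock: 4.68
eef_pos: [0.5681, -0.3221, 0.0869]
eef_rot: [-0.7, 0.702, -0.082, 0.102]
contact_force: [-0.4, 0.0, 0.0]
gripper_width: 0.0853
```

```bash
python3 go.py .568 -.322 .087
```

```text
t 4.67 tcp [ 0.5681 -0.3221  0.0869] yaw -14.95 ydir [ 0.0272 -0.0075 -0.9996] F [-0.4   0.05  0.05] w 0.0853
shift cm [-0.01 -0.01  0.01]
```

Now I'll close the fingers.

>>> move_arm(series=[0, 0, 0, 0, 0, 0, 0, 0, 0, 0, 0, 0, 0, 0, 0, 0, 0, 0, 0, 0, 0, 0, 0, 0], claw=-1, squeeze=60)

```text
clock: 5.42
eef_pos: [0.5684, -0.3225, 0.0873]
eef_rot: [-0.699, 0.703, -0.082, 0.102]
contact_force: [0.6, 0.3, 0.5]
gripper_width: 0.0194
```

```bash
python3 go.py .568 -.322 .087;python3 - <<'E'
from rig import env,cams
import cv2
p=cams.read_camera("scene"); im=p["pixels"]; cv2.imwrite(f"pics/s3.png",cv2.resize(im[150:280,310:450],None,fx=5,fy=4.5,interpolation=cv2.INTER_CUBIC))
E
```

```text
t 5.42 tcp [ 0.5684 -0.3225  0.0873] yaw -14.96 ydir [ 0.0277 -0.008  -0.9996] F [0.56 0.26 0.51] w 0.0194
shift cm [-0.05  0.03  0.04]
```

View pics/s3.png

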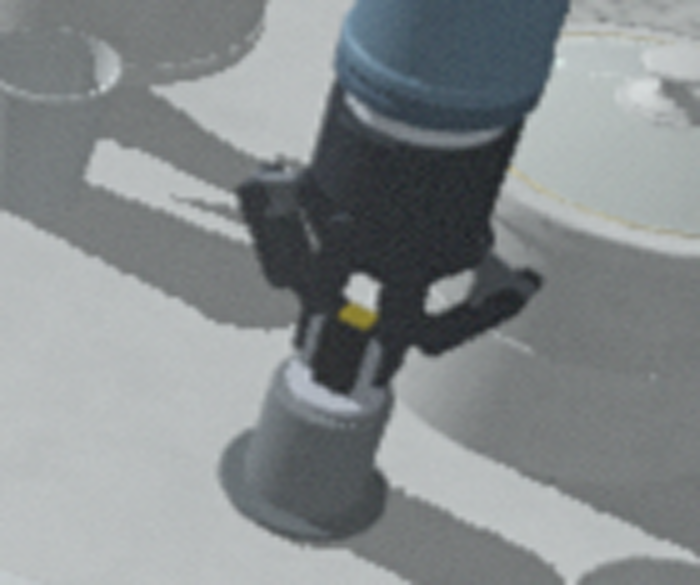

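The fingers hold the handle, which shows at (345,340) in the crop with a width of 19.4 mm. I'll save the grasp pose and lift vertically.

```bash
cat >> h.py <<'E'
E
python3 - <<'E'
from h import *
from rig import env
s=env.state();np.savez("g.npz",p=s["eef_pos"],R=quatR(s["eef_rot"]).as_matrix())
E
python3 go.py .568 -.322 .187
```

```text
t 5.47 tcp [ 0.5684 -0.3225  0.0873] yaw -14.96 ydir [ 0.0277 -0.008  -0.9996] F [-0.51 -0.42  0.64] w 0.0192
shift cm [ 0.24 -9.96  0.03]
```

>>> move_arm(series=[0.08, -3, 0, 0, 0.08, -3, 0, 0, 0.08, -3, 0, 0, 0.08, -3, 0, 0, 0, 0, 0, 0, 0, 0, 0, 0])

```text
clock: 6.22
eef_pos: [0.5663, -0.3208, 0.2062]
eef_rot: [0.701, -0.701, 0.084, -0.1]
contact_force: [-0.7, -0.2, -2.3]
gripper_width: 0.0196
```

```bash
cat > tip.py <<'E'
# tip position estimate and shift needed to bring the tip to a goal
import sys
from h import *
from rig import env
g=np.load("g.npz");tip0=np.array([.5684,-.3225,.015]);tl=g["R"].T@(tip0-g["p"])
s=env.state();M=quatR(s["eef_rot"]).as_matrix();p=s["eef_pos"];t=p+M@tl
print("t",round(s["clock"],2),"tcp",p.round(4),"tip",t.round(4),"yaw",np.degrees(np.arctan2(M[1,0],M[0,0])).round(2),"ydir",M[:,1].round(4),"probe axis",(M@g["R"].T@[0,0,1]).round(3),"F",s["contact_force"].round(2),"w",round(s["gripper_width"],4))
if len(sys.argv)>3:
    a=np.array([float(x) for x in sys.argv[1:4]]);print("shift cm",(M.T@(a-t)*100).round(2))
E
python3 tip.py .5329 -.0397 .06
python3 - <<'E'
from rig import env,cams
import cv2
p=cams.read_camera("scene"); im=p["pixels"]; cv2.imwrite(f"pics/s4.png",cv2.resize(im[120:280,310:450],None,fx=5,fy=3.7,interpolation=cv2.INTER_CUBIC))
E
```

```text
t 6.22 tcp [ 0.5663 -0.3208  0.2062] tip [ 0.5659 -0.3205  0.1339] yaw -14.97 ydir [ 0.0215 -0.0028 -0.9998] probe axis [ 0.006 -0.005  1.   ] F [-0.73 -0.2  -2.34] w 0.0196
shift cm [-10.59   7.23  26.25]
```

View pics/s4.png

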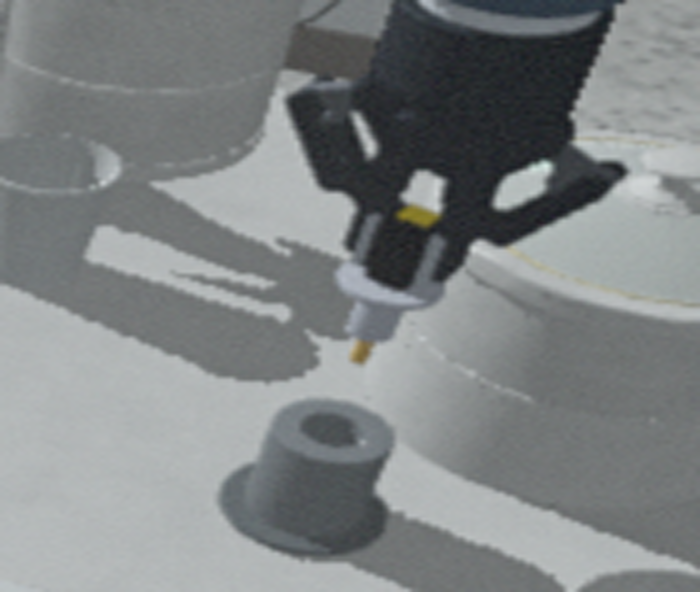

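The probe is out of the stand and upright, with its tip at (357,357) in the crop.

>>> move_arm(series=[-2.1, 0.5, 5.2, 0, -2.1, 0.5, 5.2, 0, -2.1, 0.5, 5.2, 0, -2.1, 0.5, 5.2, 0, -1.5, 0.5, 3.6, 0, 0, 0, 0, 0, 0, 0, 0, 0])

```text
clock: 7.15
eef_pos: [0.5281, -0.0514, 0.1678]
eef_rot: [0.703, -0.699, 0.091, -0.095]
contact_force: [-0.9, -0.4, -1.5]
gripper_width: 0.0195
```

```bash
python3 tip.py .5329 -.0397 .052
python3 - <<'E'
from rig import env,cams
from h import *
import cv2
for n,C in(("scene",CS),("top",CT)):
    p=cams.read_camera(n); im=p["pixels"]; cv2.imwrite(f"pics/{n}5.png",im)
g=np.load("g.npz");tl=g["R"].T@(np.array([.5684,-.3225,.015])-g["p"]);s=env.state();t=s["eef_pos"]+quatR(s["eef_rot"]).as_matrix()@tl
print("tip px",proj(CS,t),proj(CT,t))
a=cv2.imread("pics/scene5.png")[150:250,170:310];b=cv2.imread("pics/top5.png")[170:240,345:415]
cv2.imwrite("pics/c5.png",cv2.resize(a,None,fx=5,fy=5,interpolation=cv2.INTER_CUBIC));cv2.imwrite("pics/c5b.png",cv2.resize(b,None,fx=8,fy=8,interpolation=cv2.INTER_CUBIC))
E
```

```text
t 7.15 tcp [ 0.5281 -0.0514  0.1678] tip [ 0.5266 -0.0506  0.0955] yaw -15.09 ydir [ 0.0063  0.0038 -1.    ] probe axis [ 0.021 -0.012  1.   ] F [-0.87 -0.38 -1.51] w 0.0195
shift cm [0.3  4.36 1.19]
tip px [[261.41843956 205.46337104]] [[272.39390689 213.23518883]]
```

View pics/c5.png

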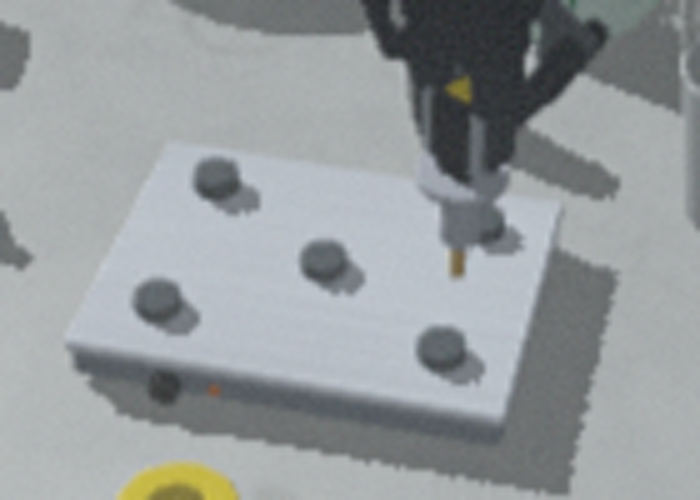

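View pics/c5b.png

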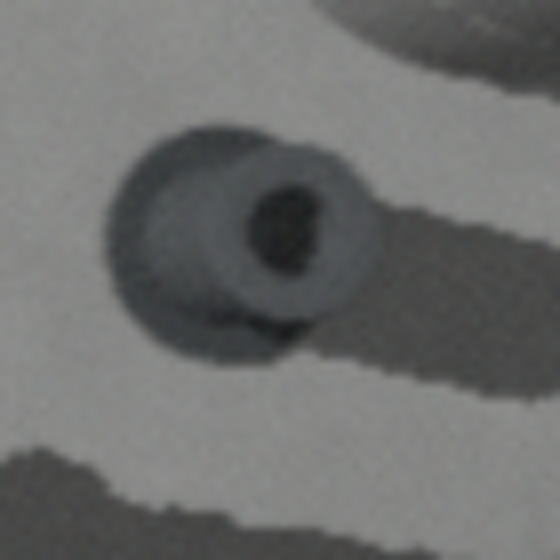

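The tip shows at (261.6,205), within half a pixel of the predicted (261.4,205.5). Now I'll centre it over the front-right stud and lower it to just above.

>>> move_arm(series=[0.3, 2, 1.2, 0, 0, 2, 0, 0, 0, 0, 0, 0, 0, 0, 0, 0])

```text
clock: 7.75
eef_pos: [0.5368, -0.046, 0.128]
eef_rot: [0.702, -0.699, 0.093, -0.099]
contact_force: [1.1, 0.2, -1.5]
gripper_width: 0.0197
```

```bash
python3 tip.py .5329 -.0397 .038
```

```text
t 7.75 tcp [ 0.5368 -0.046   0.128 ] tip [ 0.5355 -0.0453  0.0556] yaw -15.56 ydir [ 0.0091  0.0024 -1.    ] probe axis [ 0.019 -0.011  1.   ] F [ 1.08  0.18 -1.5 ] w 0.0197
shift cm [-0.41  1.76  0.46]
```

>>> move_arm(series=[-0.4, 0.6, 0.45, 0, 0, 0, 0, 0])

```text
clock: 8.0
eef_pos: [0.5347, -0.0411, 0.1228]
eef_rot: [0.702, -0.699, 0.092, -0.1]
contact_force: [0.0, 0.0, -2.0]
gripper_width: 0.0194
```

```bash
python3 tip.py .5329 -.0397 .038
```

```text
t 8.0 tcp [ 0.5347 -0.0411  0.1228] tip [ 0.5335 -0.0404  0.0505] yaw -15.63 ydir [ 0.011   0.0019 -0.9999] probe axis [ 0.017 -0.01   1.   ] F [ 0.04  0.   -1.97] w 0.0194
shift cm [-0.09  1.25  0.05]
```

>>> move_arm(series=[-0.1, 0.6, 0.05, 0, 0, 0.35, 0, 0, 0, 0.3, 0, 0, 0, 0, 0, 0])

```text
clock: 8.5
eef_pos: [0.5346, -0.0403, 0.1103]
eef_rot: [0.702, -0.7, 0.091, -0.1]
contact_force: [0.7, -0.1, 0.2]
gripper_width: 0.0193
```

```bash
python3 tip.py .5329 -.0397 .038
```

```text
t 8.5 tcp [ 0.5346 -0.0403  0.1103] tip [ 0.5335 -0.0396  0.038 ] yaw -15.59 ydir [ 0.0129  0.0012 -0.9999] probe axis [ 0.015 -0.01   1.   ] F [ 0.72 -0.08  0.21] w 0.0193
shift cm [-0.06 -0.   -0.02]
```

```bash
cat > fz.py <<'E'
import sys
from h import *
from rig import env,cams
g=np.load("g.npz");tl=g["R"].T@(np.array([.5684,-.3225,.015])-g["p"])
F=[];Z=[]
for i in range(8):
    p=cams.read_camera("scene");s=env.state();F.append(s["contact_force"][2]);Z.append((s["eef_pos"]+quatR(s["eef_rot"]).as_matrix()@tl)[2])
print("Fz %.2f +- %.2f  tip z %.2f mm (%.2f) surface est %.2f"%(np.mean(F),np.std(F),1e3*np.mean(Z),1e3*np.std(Z),1e3*np.mean(Z)+(np.mean(F)+1.75)/.8))
cv2.imwrite(sys.argv[1],cv2.resize(p["pixels"][150:250,170:310],None,fx=5,fy=5,interpolation=cv2.INTER_CUBIC))
E
python3 fz.py pics/d.png
```

```text
Fz -0.30 +- 0.59  tip z 38.20 mm (0.05) surface est 40.01
```

View pics/d.png

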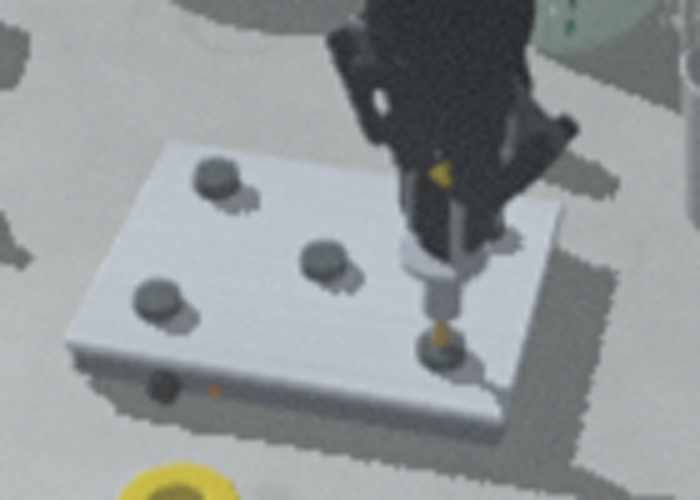

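The tip is seated on the front-right stud at (440,345), with the surface at about 40.0 mm, so that stud is probably a low one. Next is the back-right stud.

```bash
python3 tip.py .6307 -.0189 .055
```

```text
t 8.9 tcp [ 0.5345 -0.0403  0.1105] tip [ 0.5335 -0.0396  0.0382] yaw -15.59 ydir [ 0.013   0.0012 -0.9999] probe axis [ 0.015 -0.009  1.   ] F [-0.77  0.12 -0.14] w 0.0193
shift cm [ 8.83 -1.55  4.61]
```

>>> move_arm(series=[0, -1.6, 0, 0, 3.8, 0, 2, 0, 3.5, 0, 1.8, 0, 1.3, 0, 0.6, 0, 0, 0, 0, 0, 0, 0, 0, 0])

```text
clock: 9.65
eef_pos: [0.6313, -0.0207, 0.1328]
eef_rot: [0.701, -0.7, 0.091, -0.101]
contact_force: [1.0, 0.5, -1.3]
gripper_width: 0.0197
```

```bash
python3 tip.py .6307 -.0189 .0445
```

```text
t 9.65 tcp [ 0.6313 -0.0207  0.1328] tip [ 0.6304 -0.0201  0.0605] yaw -15.62 ydir [ 1.480e-02  7.000e-04 -9.999e-01] probe axis [ 0.013 -0.009  1.   ] F [ 1.01  0.51 -1.29] w 0.0197
shift cm [-0.02  1.6   0.11]
```

>>> move_arm(series=[0, 1.0, 0.1, 0, 0, 0.6, 0, 0, 0, 0.35, 0, 0, 0, 0.3, 0, 0, 0, 0, 0, 0])

```text
clock: 10.28
eef_pos: [0.6302, -0.02, 0.1093]
eef_rot: [0.701, -0.699, 0.092, -0.101]
contact_force: [-1.1, 0.6, 0.7]
gripper_width: 0.0193
```

```bash
python3 tip.py .6307 -.0189 .038; python3 fz.py pics/e.png
```

```text
t 10.28 tcp [ 0.6302 -0.02    0.1093] tip [ 0.6292 -0.0194  0.037 ] yaw -15.68 ydir [ 1.400e-02  9.000e-04 -9.999e-01] probe axis [ 0.014 -0.009  1.   ] F [-1.12  0.61  0.72] w 0.0193
shift cm [ 0.13 -0.1   0.09]
Fz 0.40 +- 0.25  tip z 37.21 mm (0.05) surface est 39.90
```

Surface estimate is 39.9 mm, so this one is low too. Next is the centre stud.

```bash
python3 tip.py .5662 .0441 .055
```

```text
t 10.68 tcp [ 0.6302 -0.02    0.1095] tip [ 0.6292 -0.0194  0.0371] yaw -15.68 ydir [ 1.420e-02  8.000e-04 -9.999e-01] probe axis [ 0.013 -0.009  1.   ] F [-1.22  0.33  0.38] w 0.0195
shift cm [-7.76 -1.87  4.42]
```

>>> move_arm(series=[0, -1.9, 0, 0, -3.3, 0, 1.9, 0, -3.0, 0, 1.7, 0, -1.4, 0, 0.8, 0, 0, 0, 0, 0, 0, 0, 0, 0])

```text
clock: 11.42
eef_pos: [0.5675, 0.0431, 0.1271]
eef_rot: [0.701, -0.7, 0.091, -0.102]
contact_force: [0.3, -0.1, -1.4]
gripper_width: 0.0195
```

```bash
python3 tip.py .5662 .0441 .0375
```

```text
t 11.43 tcp [0.5675 0.0431 0.1271] tip [0.5666 0.0436 0.0548] yaw -15.73 ydir [ 1.520e-02 -4.000e-04 -9.999e-01] probe axis [ 0.012 -0.008  1.   ] F [ 0.33 -0.07 -1.39] w 0.0195
shift cm [-0.08  1.73  0.03]
```

>>> move_arm(series=[-0.1, 0.6, 0, 0, 0, 0.5, 0, 0, 0, 0.35, 0, 0, 0, 0.25, 0, 0, 0, 0, 0, 0])

```text
clock: 12.05
eef_pos: [0.5686, 0.0415, 0.1085]
eef_rot: [0.701, -0.7, 0.092, -0.103]
contact_force: [-1.1, 0.4, 1.7]
gripper_width: 0.0196
```

```bash
python3 tip.py .5662 .0441 .0375; python3 fz.py pics/f.png;  python3 tip.py .5017 .107 .055
```

```text
t 12.05 tcp [0.5686 0.0415 0.1085] tip [0.5677 0.0421 0.0362] yaw -15.87 ydir [ 1.560e-02 -4.000e-04 -9.999e-01] probe axis [ 0.012 -0.008  1.   ] F [-1.08  0.44  1.69] w 0.0196
shift cm [-0.2  -0.13  0.15]
Fz 1.18 +- 0.43  tip z 36.45 mm (0.05) surface est 40.11
t 12.45 tcp [0.5685 0.0415 0.1087] tip [0.5677 0.0421 0.0364] yaw -15.86 ydir [ 1.590e-02 -6.000e-04 -9.999e-01] probe axis [ 0.012 -0.008  1.   ] F [-0.46 -0.21  1.99] w 0.0195
shift cm [-8.1  -1.97  4.45]
```

The centre stud reads 40.1 mm, so it is low as well. Next is the front-left stud.

>>> move_arm(series=[0, -2, 0, 0, -3.4, 0, 1.9, 0, -3.1, 0, 1.7, 0, -1.6, 0, 0.85, 0, 0, 0, 0, 0, 0, 0, 0, 0])

```text
clock: 13.2
eef_pos: [0.5029, 0.1064, 0.1273]
eef_rot: [0.7, -0.7, 0.091, -0.104]
contact_force: [-0.3, -0.4, -2.4]
gripper_width: 0.0198
```

```bash
python3 tip.py .5017 .107 .0375
```

```text
t 13.2 tcp [0.5029 0.1064 0.1273] tip [0.5023 0.1068 0.055 ] yaw -15.9 ydir [ 0.0186 -0.0023 -0.9998] probe axis [ 0.009 -0.006  1.   ] F [-0.27 -0.44 -2.39] w 0.0198
shift cm [-0.1   1.75  0.  ]
```

>>> move_arm(series=[-0.1, 0.6, 0, 0, 0, 0.5, 0, 0, 0, 0.35, 0, 0, 0, 0.2, 0, 0, 0, 0, 0, 0])

```text
clock: 13.82
eef_pos: [0.5042, 0.1049, 0.1093]
eef_rot: [0.7, -0.7, 0.092, -0.105]
contact_force: [-2.3, 0.8, 0.3]
gripper_width: 0.0195
```

```bash
python3 tip.py .5017 .107 .0375; python3 fz.py pics/g.png;  python3 tip.py .5995 .1278 .055
```

```text
t 13.82 tcp [0.5042 0.1049 0.1093] tip [0.5036 0.1053 0.037 ] yaw -16.05 ydir [ 0.019  -0.0024 -0.9998] probe axis [ 0.009 -0.006  1.   ] F [-2.28  0.82  0.29] w 0.0195
shift cm [-0.23 -0.06  0.11]
Fz 0.88 +- 0.56  tip z 37.20 mm (0.05) surface est 40.48
t 14.22 tcp [0.5042 0.1049 0.1095] tip [0.5036 0.1053 0.0372] yaw -16.04 ydir [ 0.0194 -0.0026 -0.9998] probe axis [ 0.008 -0.006  1.   ] F [-0.87  0.86 -0.19] w 0.0198
shift cm [ 8.62 -1.6   4.81]
```

The front-left stud reads 40.5 mm, still consistent with a low one. The back-left stud is last.

>>> move_arm(series=[0, -1.7, 0, 0, 3.6, 0, 2.0, 0, 3.3, 0, 1.85, 0, 1.7, 0, 0.9, 0, 0, 0, 0, 0, 0, 0, 0, 0])

```text
clock: 14.98
eef_pos: [0.6007, 0.1267, 0.1271]
eef_rot: [-0.7, 0.701, -0.092, 0.105]
contact_force: [-0.5, -1.0, -1.8]
gripper_width: 0.0188
```

```bash
python3 tip.py .5995 .1278 .0385
```

```text
t 14.97 tcp [0.6007 0.1267 0.1271] tip [0.6    0.127  0.0548] yaw -16.03 ydir [ 0.0171 -0.0041 -0.9998] probe axis [ 0.01  -0.004  1.   ] F [-0.54 -0.98 -1.83] w 0.0188
shift cm [-0.1   1.62  0.07]
```

>>> move_arm(series=[-0.1, 0.6, 0.1, 0, 0, 0.5, 0, 0, 0, 0.3, 0, 0, 0, 0.15, 0, 0, 0, 0, 0, 0])

```text
clock: 15.6
eef_pos: [0.5986, 0.1277, 0.1113]
eef_rot: [-0.7, 0.701, -0.092, 0.105]
contact_force: [-0.6, -0.1, 0.4]
gripper_width: 0.0195
```

```bash
python3 tip.py .5995 .1278 .0375; python3 fz.py pics/h.png;  python3 tip.py .5017 .107 .055
```

```text
t 15.6 tcp [0.5986 0.1277 0.1113] tip [0.5979 0.1279 0.039 ] yaw -16.04 ydir [ 0.0173 -0.0042 -0.9998] probe axis [ 0.01  -0.004  1.   ] F [-0.64 -0.13  0.35] w 0.0195
shift cm [0.15 0.15 0.03]
Fz 1.20 +- 0.61  tip z 38.96 mm (0.08) surface est 42.64
t 16.0 tcp [0.5986 0.1276 0.1112] tip [0.5979 0.1279 0.0388] yaw -16.03 ydir [ 0.0172 -0.0043 -0.9998] probe axis [ 0.01  -0.004  1.   ] F [-0.73 -0.24  1.88] w 0.0195
shift cm [-8.64 -1.77 -4.66]
```

View pics/h.png

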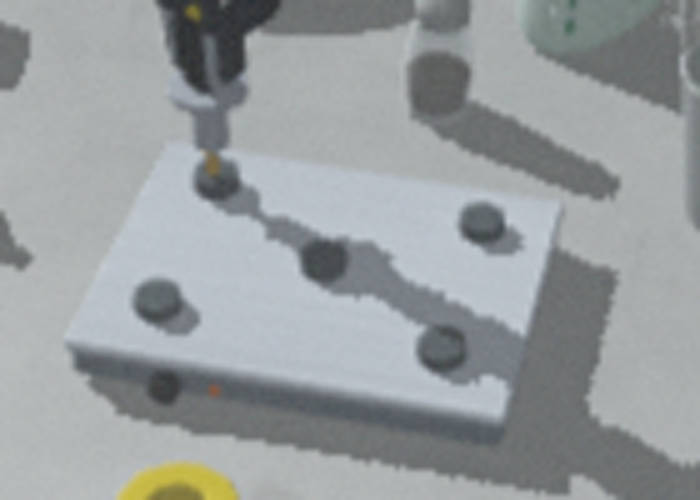

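The back-left stud reads 42.6 mm against 39.9–40.5 mm for the others, so it is the high one; the picture shows the tip on it at (213,165). Now I'll return the probe, first refining the position of the stand bore.

```bash
python3 - <<'E'
from h import *
print(atz(CT,cr((296,232),8,345,170),.075))
for p in ((332,428),(333,434)): print(atz(CS,np.array([(p[0]+.5)/5-.5+310,(p[1]+.5)/3.7-.5+120]),.075))
# overlay predicted circles of bore & outer rim on scene5 and top5
out=[]
for n,C in(("top",CT),("scene",CS)):
    im=cv2.imread(f"pics/{n}5.png"); k=8
    u0=proj(C,[.568,-.322,.075])[0].astype(int)-[24,24]
    im=cv2.resize(im[u0[1]:u0[1]+48,u0[0]:u0[0]+48],None,fx=k,fy=k,interpolation=cv2.INTER_CUBIC)
    a=np.linspace(0,2*np.pi,60)
    for (cx,cy),col in (((.568,-.3225),(0,0,255)),):
        for r in(.014,.028):
            q=(proj(C,np.c_[cx+r*np.cos(a),cy+r*np.sin(a),np.full(60,.075)])+.5-u0)*k
            cv2.polylines(im,[q.astype(int)],True,col,1)
    out.append(im)
cv2.imwrite("pics/ov.png",np.hstack(out))
E
python3 tip.py .5684 -.3225 .10
```

```text
[ 0.56631276 -0.32171132]
[ 0.5700995  -0.32038844]
[ 0.56521542 -0.32188404]
t 16.0 tcp [0.5986 0.1276 0.1112] tip [0.5979 0.1279 0.0388] yaw -16.03 ydir [ 0.0172 -0.0043 -0.9998] probe axis [ 0.01  -0.004  1.   ] F [-0.73 -0.24  1.88] w 0.0195
shift cm [  9.71  -5.97 -44.1 ]
```

View pics/ov.png

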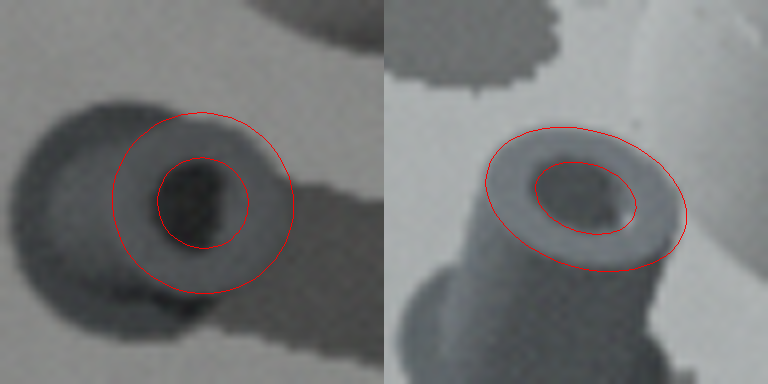

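>>> move_arm(series=[0, -3, 0, 0, 0, -3.5, 0, 0, 1.2, -0.5, -5.5, 0, 1.2, -0.3, -5.5, 0, 1.2, 0, -5.5, 0, 1.2, 0, -5.5, 0, 1.2, 0, -5.5, 0, 1.2, 0, -5.5, 0, 1.2, 0, -5.5, 0, 0.6, 0, -3, 0])

```text
clock: 17.25
eef_pos: [0.5685, -0.3056, 0.1831]
eef_rot: [-0.7, 0.701, -0.092, 0.101]
contact_force: [-0.3, 0.2, -0.9]
gripper_width: 0.0195
```

```bash
python3 tip.py .567 -.322 .10
```

```text
t 17.25 tcp [ 0.5685 -0.3056  0.1831] tip [ 0.5675 -0.3052  0.1108] yaw -15.65 ydir [ 0.013  -0.0033 -0.9999] probe axis [ 0.015 -0.005  1.   ] F [-0.26  0.17 -0.92] w 0.0195
shift cm [ 0.39  1.09 -1.63]
```

>>> move_arm(series=[0.1, 0, -0.7, 0, 0, 0, 0, 0, 0, 0, 0, 0])

```text
clock: 17.62
eef_pos: [0.5665, -0.3133, 0.1813]
eef_rot: [0.701, -0.7, 0.093, -0.101]
contact_force: [-0.1, 0.5, -2.2]
gripper_width: 0.0196
```

```bash
python3 tip.py .567 -.322 .085
```

```text
t 17.62 tcp [ 0.5665 -0.3133  0.1813] tip [ 0.5653 -0.3128  0.109 ] yaw -15.82 ydir [ 1.080e-02 -9.000e-04 -9.999e-01] probe axis [ 0.017 -0.007  1.   ] F [-0.07  0.51 -2.25] w 0.0196
shift cm [ 0.39  2.4  -0.84]
```

>>> move_arm(series=[0.4, 1.0, -0.85, 0, 0, 1.0, 0, 0, 0, 0, 0, 0])

```text
clock: 18.0
eef_pos: [0.569, -0.3202, 0.1597]
eef_rot: [0.701, -0.7, 0.092, -0.1]
contact_force: [1.6, -0.6, -0.8]
gripper_width: 0.0194
```

```bash
python3 tip.py .567 -.322 .052;python3 - <<'E'
from rig import env,cams
import cv2
p=cams.read_camera("scene"); im=p["pixels"]; cv2.imwrite(f"pics/s6.png",cv2.resize(im[150:280,310:450],None,fx=5,fy=4.5,interpolation=cv2.INTER_CUBIC))
E
```

```text
t 18.0 tcp [ 0.569  -0.3202  0.1597] tip [ 0.5678 -0.3196  0.0874] yaw -15.61 ydir [ 0.0103  0.     -0.9999] probe axis [ 0.017 -0.008  1.   ] F [ 1.6  -0.58 -0.79] w 0.0194
shift cm [-0.05  3.54 -0.26]
```

View pics/s6.png

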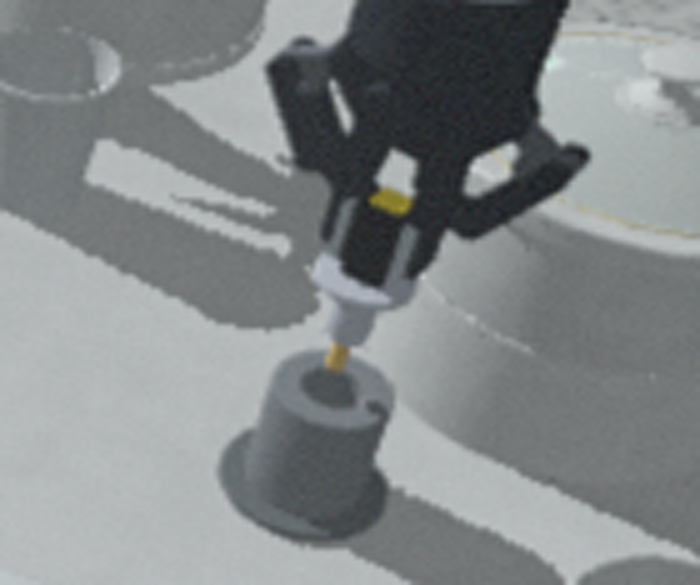

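The tip is above the bore at (337,368).

>>> move_arm(series=[-0.05, 1.2, -0.25, 0, 0, 1.2, 0, 0, 0, 0.6, 0, 0, 0, 0, 0, 0])

```text
clock: 18.55
eef_pos: [0.5682, -0.3226, 0.1279]
eef_rot: [0.701, -0.7, 0.092, -0.1]
contact_force: [-0.2, -0.9, -1.0]
gripper_width: 0.0193
```

```bash
python3 tip.py .567 -.322 .015
```

```text
t 18.55 tcp [ 0.5682 -0.3226  0.1279] tip [ 0.567  -0.322   0.0556] yaw -15.6 ydir [ 1.060e-02 -3.000e-04 -9.999e-01] probe axis [ 0.017 -0.008  1.   ] F [-0.24 -0.88 -1.03] w 0.0193
shift cm [-0.05  4.06 -0.01]
```

>>> move_arm(series=[-0.05, 1.0, 0, 0, 0, 1.0, 0, 0, 0, 1.0, 0, 0, 0, 0.5, 0, 0, 0, 0, 0, 0])

```text
clock: 19.18
eef_pos: [0.5682, -0.3225, 0.0904]
eef_rot: [0.701, -0.7, 0.092, -0.1]
contact_force: [-0.4, -0.4, -0.7]
gripper_width: 0.0195
```

```bash
python3 tip.py .567 -.322 .015
```

```text
t 19.18 tcp [ 0.5682 -0.3225  0.0904] tip [ 0.567  -0.322   0.0181] yaw -15.61 ydir [ 1.070e-02 -4.000e-04 -9.999e-01] probe axis [ 0.017 -0.008  1.   ] F [-0.37 -0.41 -0.68] w 0.0195
shift cm [-0.    0.31 -0.  ]
```

>>> move_arm(series=[0, 0.25, 0, 0, 0, 0, 0, 0])

```text
clock: 19.42
eef_pos: [0.5685, -0.3227, 0.0882]
eef_rot: [0.701, -0.7, 0.092, -0.1]
contact_force: [0.3, -0.8, -2.1]
gripper_width: 0.0195
```

```bash
python3 tip.py .567 -.322 .015
```

```text
t 19.43 tcp [ 0.5685 -0.3227  0.0882] tip [ 0.5674 -0.3222  0.0159] yaw -15.6 ydir [ 1.140e-02 -9.000e-04 -9.999e-01] probe axis [ 0.016 -0.007  1.   ] F [ 0.33 -0.84 -2.15] w 0.0195
shift cm [-0.04  0.09  0.01]
```

>>> move_arm(series=[0, 0.1, 0, 0, 0, 0, 0, 0])

```text
clock: 19.68
eef_pos: [0.5689, -0.323, 0.0879]
eef_rot: [-0.701, 0.701, -0.092, 0.1]
contact_force: [0.5, -0.5, -2.2]
gripper_width: 0.0193
```

>>> move_arm(series=[0, 0, 0, 0, 0, 0, 0, 0, 0, 0, 0, 0, 0, 0, 0, 0, 0, 0, 0, 0, 0, 0, 0, 0], claw=1)

```text
clock: 20.42
eef_pos: [0.5695, -0.3235, 0.0889]
eef_rot: [-0.7, 0.701, -0.091, 0.101]
contact_force: [0.9, -0.3, 0.5]
gripper_width: 0.0855
```

>>> move_arm(series=[0, -3, 0, 0, 0, -4, 0, 0, 0, -4, 0, 0, 0, 0, 0, 0])

```text
clock: 20.92
eef_pos: [0.5675, -0.3229, 0.201]
eef_rot: [0.701, -0.7, 0.092, -0.1]
contact_force: [-0.1, 0.5, 0.1]
gripper_width: 0.0855
```

```bash
python3 go.py .542 .2665 .2;python3 - <<'E'
from rig import env,cams
import cv2,numpy as np
p=cams.read_camera("scene")["pixels"];q=cams.read_camera("top")["pixels"]
cv2.imwrite("pics/s7.png",np.hstack([cv2.resize(p[200:280,330:410],None,fx=5,fy=5,interpolation=cv2.INTER_CUBIC),cv2.resize(q[160:240,345:425],None,fx=5,fy=5,interpolation=cv2.INTER_CUBIC)]))
E
```

```text
t 20.93 tcp [ 0.5675 -0.3229  0.201 ] yaw -15.61 ydir [ 0.0122 -0.0015 -0.9999] F [-0.1   0.49  0.1 ] w 0.0855
shift cm [-1.831e+01 -3.000e-02  5.608e+01]
```

View pics/s7.png

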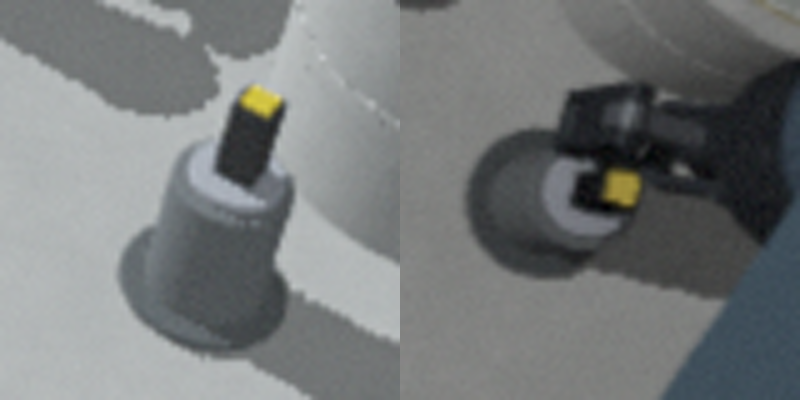

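The probe is back in the grey stand, upright with its collar flush, at (250,140) in the scene crop. Now the cap.

>>> move_arm(series=[-1.9, 0, 5.7, 0, -1.9, 0, 5.7, 0, -1.9, 0, 5.7, 0, -1.9, 0, 5.7, 0, -1.9, 0, 5.7, 0, -1.9, 0, 5.7, 0, -1.9, 0, 5.7, 0, -1.9, 0, 5.7, 0, -1.9, 0, 5.7, 0, -0.8, 0, 2.5, 0])

```text
clock: 22.28
eef_pos: [0.5294, 0.2603, 0.182]
eef_rot: [0.702, -0.698, 0.106, -0.091]
contact_force: [-0.8, -0.1, -0.0]
gripper_width: 0.0855
```

>>> move_arm(series=[0, 0, 0, 0, 0, 0, 0, 0])

```text
clock: 22.52
eef_pos: [0.5272, 0.2615, 0.1787]
eef_rot: [0.701, -0.7, 0.107, -0.088]
contact_force: [0.2, -1.2, -0.8]
gripper_width: 0.0855
```

```bash
python3 - <<'E'
from h import *
from rig import env,cams
# refine cap by fitting the projected silhouette (scene view) from red mask
im=cams.read_camera("scene")["pixels"].astype(int); t=cv2.imread("pics/top0.png").astype(int)
def mask(im): return ((im[...,2]>90)&(im[...,2]>2*im[...,1])&(im[...,2]>2*im[...,0])).astype(np.uint8)
def mask2(im): return ((im[...,2]>1.8*im[...,1])&(im[...,2]>50)).astype(np.uint8)
def sil(C,x,y,shape):
    a=np.linspace(0,2*np.pi,40);m=np.zeros(shape,np.uint8)
    for r,z0,z1 in((.022,0,.011),(.009,.011,.039)):
        P=np.vstack([np.c_[x+r*np.cos(a),y+r*np.sin(a),np.full(40,z)] for z in(z0,z1)])
        h=cv2.convexHull(((proj(C,P)+.5)*8).astype(np.float32));cv2.fillPoly(m,[np.round(h).astype(int)],1)
    return m
for n,C,I in(("scene",CS,im),("scene0",CS,cv2.imread("pics/scene0.png").astype(int)),("top",CT,t)):
    M=mask2(I);u=proj(C,[.542,.267,.01])[0].astype(int);c=np.array(M[u[1]-20:u[1]+20,u[0]-20:u[0]+20])
    ys,xs=np.nonzero(c);obs=np.array([xs.mean(),ys.mean()])+u-20
    f=[]
    def res(v):
        m=sil(C,v[0],v[1],(384*8,512*8));mo=cv2.moments(m[:, :],True);return np.array([mo["m10"]/mo["m00"]/8-.5+.0625,mo["m01"]/mo["m00"]/8-.5+.0625])-obs
    r=least_squares(res,[.542,.267],diff_step=.004);print(n,c.sum(),obs,r.x,r.fun)
E
python3 go.py .542 .2668 .08
```

```text
scene 156 [159.95512821 190.56410256] [0.54448962 0.26941685] [-0.00217376  0.00303093]
scene0 158 [160.06329114 190.65822785] [0.54434983 0.26891522] [ 0.00324112 -0.00441519]
top 201 [151.69651741 207.05472637] [0.54120988 0.26785018] [-0.00506857 -0.00510556]
t 22.57 tcp [0.5272 0.2613 0.1787] yaw -15.84 ydir [-0.027   0.0062 -0.9996] F [-0.59 -0.82  0.32] w 0.0851
shift cm [1.55 9.83 0.95]
```

>>> move_arm(series=[1.55, 3, 1.0, 0, 0, 3.5, 0, 0, 0, 2.8, 0, 0, 0, 0, 0, 0])

```text
clock: 23.08
eef_pos: [0.5446, 0.2613, 0.0831]
eef_rot: [0.7, -0.699, 0.11, -0.091]
contact_force: [0.3, -0.7, 0.1]
gripper_width: 0.0853
```

```bash
python3 go.py .542 .2675 .014; python3 - <<'E'
from rig import env,cams
import cv2,numpy as np
p=cams.read_camera("scene")["pixels"];q=cams.read_camera("top")["pixels"]
cv2.imwrite("pics/s8.png",np.hstack([cv2.resize(p[130:210,120:200],None,fx=5,fy=5,interpolation=cv2.INTER_CUBIC),cv2.resize(q[160:240,110:190],None,fx=5,fy=5,interpolation=cv2.INTER_CUBIC)]))
E
```

```text
t 23.07 tcp [0.5446 0.2613 0.0831] yaw -16.28 ydir [-0.0262  0.0054 -0.9996] F [ 0.31 -0.7   0.13] w 0.0853
shift cm [-0.24  6.92  0.54]
```

View pics/s8.png

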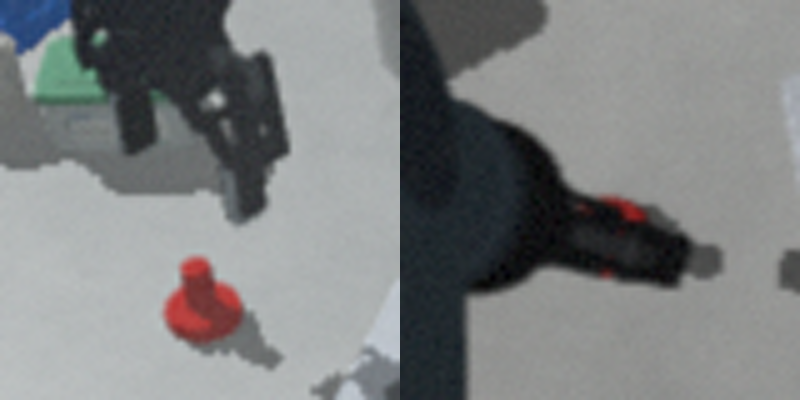

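The open jaws straddle the cap, whose knob is at (195,270) in the scene crop.

>>> move_arm(series=[-0.2, 2, 0.55, 0, 0, 2, 0, 0, 0, 1.4, 0, 0, 0, 0, 0, 0])

```text
clock: 23.68
eef_pos: [0.5507, 0.2683, 0.038]
eef_rot: [0.703, -0.697, 0.104, -0.097]
contact_force: [-0.5, 0.2, 0.1]
gripper_width: 0.0852
```

```bash
python3 go.py .542 .2675 .015
```

```text
t 23.68 tcp [0.5507 0.2683 0.038 ] yaw -16.38 ydir [-0.0087  0.0101 -0.9999] F [-0.46  0.23  0.1 ] w 0.0852
shift cm [-0.79  2.31 -0.34]
```

>>> move_arm(series=[-0.8, 0.7, -0.3, 0, 0, 1, 0, 0, 0, 0, 0, 0])

```text
clock: 24.05
eef_pos: [0.5426, 0.2681, 0.0221]
eef_rot: [0.703, -0.696, 0.103, -0.098]
contact_force: [0.1, -0.1, 0.1]
gripper_width: 0.0855
```

```bash
python3 go.py .542 .2675 .015
```

```text
t 24.05 tcp [0.5426 0.2681 0.0221] yaw -16.39 ydir [-0.0056  0.011  -0.9999] F [ 0.07 -0.1   0.14] w 0.0855
shift cm [-0.04  0.71 -0.08]
```

>>> move_arm(series=[-0.05, 0.65, -0.1, 0, 0, 0, 0, 0])

```text
clock: 24.3
eef_pos: [0.5419, 0.2674, 0.0153]
eef_rot: [0.703, -0.696, 0.103, -0.098]
contact_force: [-0.4, -0.2, -0.2]
gripper_width: 0.0856
```

```bash
python3 go.py .542 .2675 .015; python3 - <<'E'
from rig import env,cams
import cv2,numpy as np
p=cams.read_camera("scene")["pixels"];q=cams.read_camera("top")["pixels"]
cv2.imwrite("pics/s9.png",np.hstack([cv2.resize(p[150:210,130:190],None,fx=6,fy=6,interpolation=cv2.INTER_CUBIC),cv2.resize(q[175:235,120:180],None,fx=6,fy=6,interpolation=cv2.INTER_CUBIC)]))
E
```

```text
t 24.3 tcp [0.5419 0.2674 0.0153] yaw -16.38 ydir [-0.0053  0.011  -0.9999] F [-0.44 -0.2  -0.23] w 0.0856
shift cm [0.   0.03 0.01]
```

View pics/s9.png

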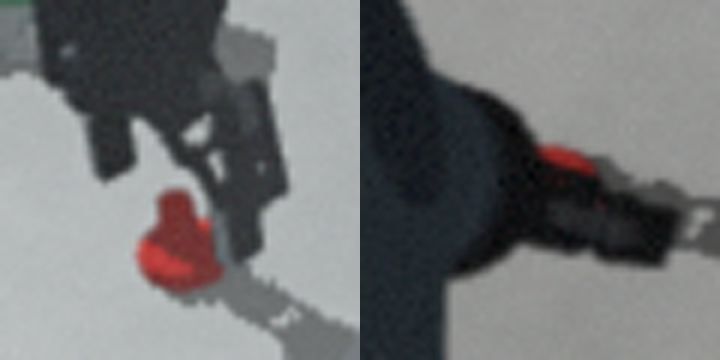

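The knob, at (175,215) in the scene crop, lies between the pads. Closing on it.

>>> move_arm(series=[0, 0, 0, 0, 0, 0, 0, 0, 0, 0, 0, 0, 0, 0, 0, 0, 0, 0, 0, 0, 0, 0, 0, 0], claw=-1, squeeze=40)

```text
clock: 25.15
eef_pos: [0.5433, 0.2677, 0.0167]
eef_rot: [0.704, -0.696, 0.102, -0.099]
contact_force: [0.5, 0.2, 0.0]
gripper_width: 0.0167
```

```bash
python3 go.py .542 .2675 .015; python3 - <<'E'
from h import *
from rig import env,cams
s=env.state();np.savez("g2.npz",p=s["eef_pos"],R=quatR(s["eef_rot"]).as_matrix())
p=cams.read_camera("scene")["pixels"]
cv2.imwrite("pics/s10.png",cv2.resize(p[150:210,130:190],None,fx=8,fy=8,interpolation=cv2.INTER_CUBIC))
E
```

```text
t 25.15 tcp [0.5433 0.2677 0.0167] yaw -16.38 ydir [-0.0026  0.0118 -0.9999] F [0.45 0.21 0.04] w 0.0167
shift cm [-0.11  0.17 -0.06]
```

View pics/s10.png

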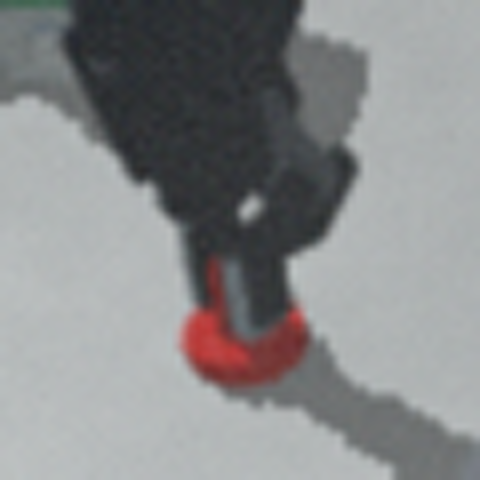

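>>> move_arm(series=[0, -3, 0, 0, 0, -3, 0, 0, 0, -2, 0, 0, 0, 0, 0, 0])

```text
clock: 25.7
eef_pos: [0.5425, 0.2665, 0.0973]
eef_rot: [0.703, -0.696, 0.103, -0.098]
contact_force: [-0.0, -0.4, -0.8]
gripper_width: 0.0161
```

```bash
cat > cap.py <<'E'
import sys
from h import *
from rig import env
g=np.load("g2.npz");tl=g["R"].T@(np.array([.5425,.2675,0])-g["p"])
s=env.state();M=quatR(s["eef_rot"]).as_matrix();p=s["eef_pos"];t=p+M@tl;A=M@g["R"].T
if __name__=="__main__":
    print("t",round(s["clock"],2),"tcp",p.round(4),"cap",t.round(4),"yaw",np.degrees(np.arctan2(M[1,0],M[0,0])).round(2),"cap axis",A[:,2].round(3),"F",s["contact_force"].round(2),"w",round(s["gripper_width"],4))
    if len(sys.argv)>3:
        a=np.array([float(x) for x in sys.argv[1:4]]);print("shift cm",(M.T@(a-t)*100).round(2))
E
cat > capov.py <<'E'
import sys
from cap import *
from rig import cams
out=[];a=np.linspace(0,2*np.pi,60);k=8
for n,C in(("scene",CS),("top",CT)):
    im=cams.read_camera(n)["pixels"]
    u0=proj(C,t)[0].astype(int)-[25,30]
    im=cv2.resize(im[u0[1]:u0[1]+50,u0[0]:u0[0]+50],None,fx=k,fy=k,interpolation=cv2.INTER_CUBIC)
    for r,z,col in((.022,0,(0,255,0)),(.022,.011,(255,255,0))):
        P=np.c_[r*np.cos(a),r*np.sin(a),np.full(60,z)]@A.T+t
        cv2.polylines(im,[((proj(C,P)+.5-u0)*k).astype(int)],True,col,1)
    P=np.c_[.5995+.013*np.cos(a),.1278+.013*np.sin(a),np.full(60,.0425)]
    cv2.polylines(im,[((proj(C,P)+.5-u0)*k).astype(int)],True,(0,0,255),1)
    out.append(im)
cv2.imwrite(sys.argv[1],np.hstack(out))
E
python3 cap.py .5995 .1278 .075; python3 capov.py pics/k1.png
```

```text
t 25.7 tcp [0.5425 0.2665 0.0973] cap [0.5417 0.2662 0.0806] yaw -16.39 cap axis [0.003 0.001 1.   ] F [-0.04 -0.37 -0.82] w 0.0161
shift cm [  9.46   0.38 -11.65]
```

View pics/k1.png

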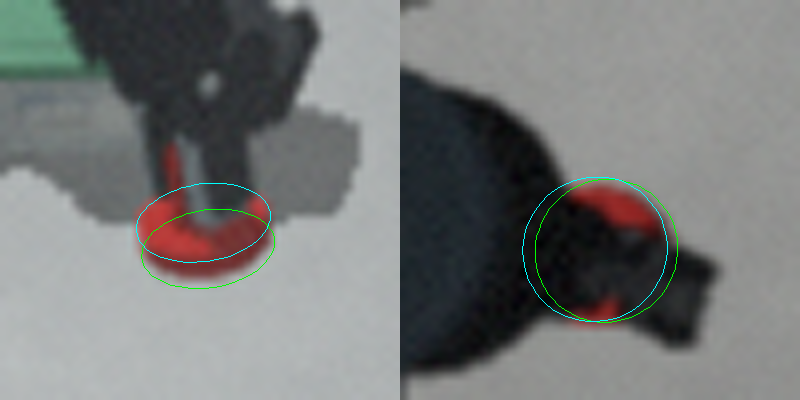

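The drawn cap outline agrees with the image to about 1 px (the scene view shows the rim 1 px high, the top view 0.5 px low). That leaves about 2 mm of uncertainty against 4 mm of clearance. Moving above the back-left stud.

>>> move_arm(series=[2.7, 0, -3.3, 0, 2.7, 0, -3.3, 0, 2.2, 0, -2.8, 0, 1.2, 0, -1.4, 0, 0, 0, 0, 0, 0, 0, 0, 0])

```text
clock: 26.55
eef_pos: [0.5913, 0.1361, 0.0853]
eef_rot: [0.702, -0.697, 0.108, -0.092]
contact_force: [-0.2, 0.3, 0.2]
gripper_width: 0.0162
```

```bash
python3 cap.py .5993 .1278 .055
```

```text
t 26.55 tcp [0.5913 0.1361 0.0853] cap [0.5902 0.1358 0.0687] yaw -16.27 cap axis [0.02  0.002 1.   ] F [-0.19  0.32  0.23] w 0.0162
shift cm [ 1.13  1.34 -0.52]
```

>>> move_arm(series=[1.1, 0.3, -0.5, 0, 0, 0, 0, 0])

```text
clock: 26.8
eef_pos: [0.6003, 0.1299, 0.0818]
eef_rot: [0.703, -0.697, 0.108, -0.091]
contact_force: [-0.2, -0.0, -0.9]
gripper_width: 0.0164
```

```bash
python3 cap.py .5993 .1278 .05;  python3 capov.py pics/k2.png
```

```text
t 26.8 tcp [0.6003 0.1299 0.0818] cap [0.5992 0.1296 0.0651] yaw -16.12 cap axis [0.02  0.001 1.   ] F [-0.22 -0.03 -0.87] w 0.0164
shift cm [ 0.09  1.51 -0.18]
```

View pics/k2.png

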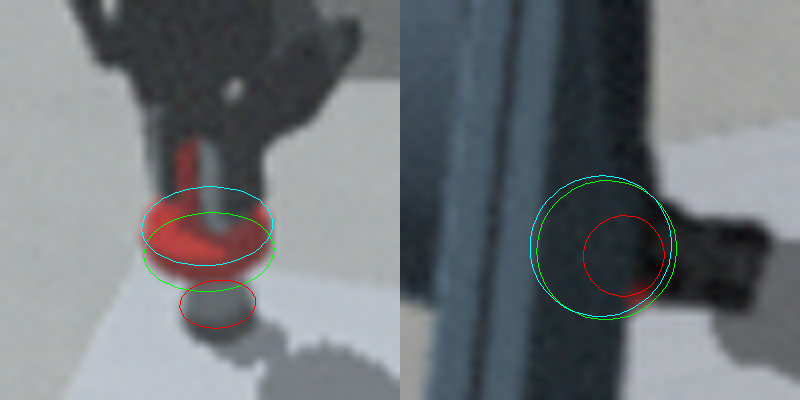

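>>> move_arm(series=[0.05, 1.3, -0.18, 0, 0, 0.4, 0, 0, 0, 0, 0, 0])

```text
clock: 27.28
eef_pos: [0.5987, 0.129, 0.0635]
eef_rot: [0.703, -0.697, 0.108, -0.09]
contact_force: [0.4, -1.2, -1.5]
gripper_width: 0.0164
```

```bash
python3 cap.py .599 .1278 .045;  python3 capov.py pics/k3.png
```

```text
t 27.27 tcp [0.5987 0.129  0.0635] cap [0.5975 0.1288 0.0469] yaw -16.07 cap axis [0.021 0.001 1.   ] F [ 0.37 -1.16 -1.47] w 0.0164
shift cm [ 0.17  0.18 -0.05]
```

View pics/k3.png

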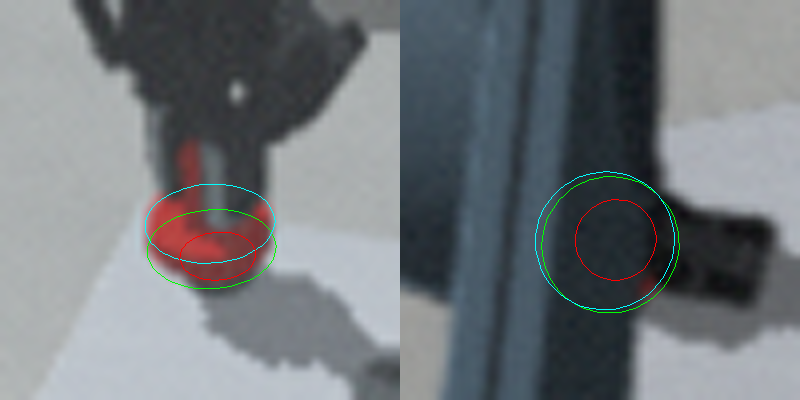

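The rim is over the stud: the cap spans columns 147–270 of the crop, with the stud centre near 218. I'll correct the remaining offset and lower gently while watching the force.

```bash
python3 cap.py .5993 .1272 .0415
```

```text
t 27.38 tcp [0.5989 0.129  0.0639] cap [0.5978 0.1287 0.0473] yaw -16.07 cap axis [0.021 0.001 1.   ] F [ 0.36 -0.67 -0.95] w 0.0162
shift cm [ 0.2   0.57 -0.11]
```

>>> move_arm(series=[0.2, 0, -0.12, 0, 0, 0.3, 0, 0, 0, 0.3, 0, 0, 0, 0, 0, 0])

```text
clock: 27.88
eef_pos: [0.601, 0.1271, 0.0581]
eef_rot: [0.703, -0.697, 0.107, -0.091]
contact_force: [-0.3, -0.1, -0.4]
gripper_width: 0.0162
```

```bash
python3 cap.py .5993 .1272 .0355;  python3 capov.py pics/k4.png
```

```text
t 27.88 tcp [0.601  0.1271 0.0581] cap [0.5999 0.1269 0.0414] yaw -16.08 cap axis [0.019 0.001 1.   ] F [-0.27 -0.06 -0.43] w 0.0162
shift cm [-0.05  0.59  0.01]
```

View pics/k4.png

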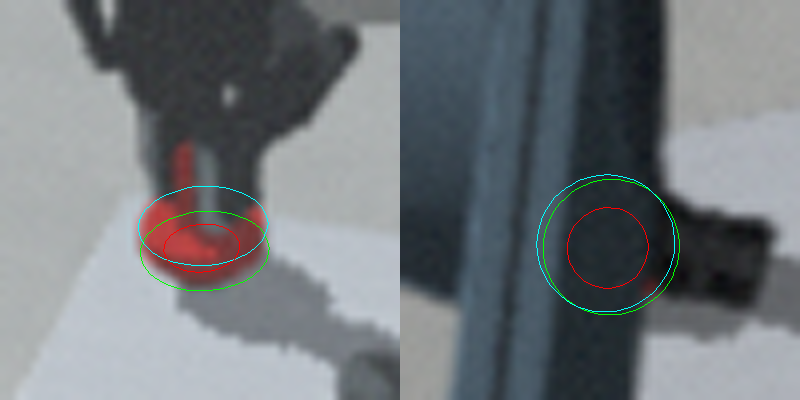

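>>> move_arm(series=[-0.05, 0.25, 0, 0, 0, 0, 0, 0])

```text
clock: 28.22
eef_pos: [0.6005, 0.1274, 0.0558]
eef_rot: [0.703, -0.697, 0.107, -0.091]
contact_force: [-0.1, -0.4, -1.3]
gripper_width: 0.0169
```

```bash
python3 cap.py .5993 .1272 .0355
```

```text
t 28.23 tcp [0.6005 0.1274 0.0558] cap [0.5995 0.1271 0.0391] yaw -16.07 cap axis [0.019 0.001 1.   ] F [-0.08 -0.39 -1.3 ] w 0.0169
shift cm [-0.01  0.36  0.  ]
```

>>> move_arm(series=[0, 0.2, 0, 0, 0, 0, 0, 0])

```text
clock: 28.48
eef_pos: [0.6005, 0.1274, 0.0536]
eef_rot: [0.703, -0.697, 0.107, -0.091]
contact_force: [0.5, 0.4, -0.7]
gripper_width: 0.0171
```

```bash
python3 cap.py .5993 .1272 .0355
```

```text
t 28.48 tcp [0.6005 0.1274 0.0536] cap [0.5995 0.1272 0.037 ] yaw -16.07 cap axis [0.019 0.001 1.   ] F [ 0.51  0.39 -0.73] w 0.0171
shift cm [-0.01  0.15 -0.  ]
```

>>> move_arm(series=[0, 0.15, 0, 0, 0, 0, 0, 0])

```text
clock: 28.72
eef_pos: [0.6007, 0.1275, 0.0523]
eef_rot: [0.703, -0.697, 0.107, -0.091]
contact_force: [0.5, -0.4, -0.0]
gripper_width: 0.0166
```

```bash
python3 cap.py .5993 .1272 .0355;  python3 capov.py pics/k5.png; python3 cap.py
```

```text
t 28.73 tcp [0.6007 0.1275 0.0523] cap [0.5997 0.1272 0.0357] yaw -16.07 cap axis [0.018 0.001 1.   ] F [ 0.49 -0.39 -0.04] w 0.0166
shift cm [-0.03  0.02 -0.01]
t 28.82 tcp [0.6007 0.1274 0.0523] cap [0.5996 0.1272 0.0356] yaw -16.07 cap axis [0.018 0.001 1.   ] F [-1.03 -0.68 -0.24] w 0.0163
```

View pics/k5.png

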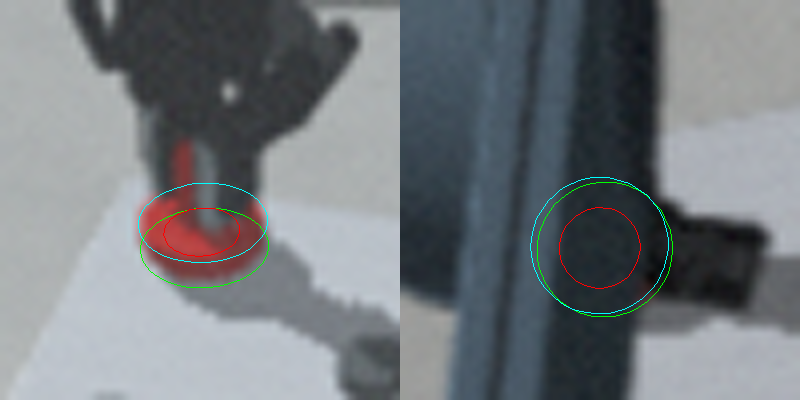

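>>> move_arm(series=[0, 0.1, 0, 0, 0, 0, 0, 0])

```text
clock: 29.08
eef_pos: [0.6007, 0.1275, 0.0523]
eef_rot: [0.703, -0.697, 0.106, -0.091]
contact_force: [-0.4, -0.5, -0.6]
gripper_width: 0.0163
```

```bash
python3 fz.py pics/k6.png; python3 cap.py
```

```text
Fz 1.91 +- 1.07  tip z -20.03 mm (0.02) surface est -15.45
t 29.48 tcp [0.6007 0.1275 0.0522] cap [0.5997 0.1272 0.0355] yaw -16.07 cap axis [0.018 0.001 1.   ] F [-0.41 -0.5   2.53] w 0.0165
```

The cap bears on the stud at exactly its seated height (0.0355 m) with about 2 N. Releasing.

>>> move_arm(series=[0, 0, 0, 0, 0, 0, 0, 0, 0, 0, 0, 0, 0, 0, 0, 0, 0, 0, 0, 0], claw=0.3)

```text
clock: 30.1
eef_pos: [0.6005, 0.1275, 0.0514]
eef_rot: [0.703, -0.697, 0.107, -0.091]
contact_force: [-0.7, -0.0, -0.0]
gripper_width: 0.0554
```

>>> move_arm(series=[0, -2, 0, 0, 0, -3, 0, 0, 0, -4, 0, 0, 0, -4, 0, 0, -3, -2, 4, 0, -4, 0, 4, 0, -4, 0, 4, 0, -4, 0, 4, 0, 0, 0, 0, 0])

```text
clock: 31.22
eef_pos: [0.5024, 0.3259, 0.211]
eef_rot: [0.704, -0.696, 0.108, -0.092]
contact_force: [0.6, -0.6, 0.1]
gripper_width: 0.0553
```

```bash
python3 go.py; python3 - <<'E'
from h import *
from rig import env,cams
a=np.linspace(0,2*np.pi,60);out=[]
for n,C in(("scene",CS),("top",CT)):
    im=cams.read_camera(n)["pixels"];cv2.imwrite(f"pics/{n}9.png",im)
    u0=proj(C,[.5995,.1278,.045])[0].astype(int)-[25,25];k=8
    im=cv2.resize(im[u0[1]:u0[1]+50,u0[0]:u0[0]+50],None,fx=k,fy=k,interpolation=cv2.INTER_CUBIC)
    for r,z,col in((.022,.0355,(0,255,0)),(.022,.0465,(255,255,0)),(.009,.0745,(255,0,0))):
        P=np.c_[.5995+r*np.cos(a),.1278+r*np.sin(a),np.full(60,z)]
        cv2.polylines(im,[((proj(C,P)+.5-u0)*k).astype(int)],True,col,1)
    out.append(im)
cv2.imwrite("pics/fin.png",np.hstack(out))
E
```

```text
t 31.23 tcp [0.5024 0.3259 0.211 ] yaw -16.27 ydir [-0.0204  0.0131 -0.9997] F [ 0.6  -0.61  0.11] w 0.0553
```

View pics/fin.png

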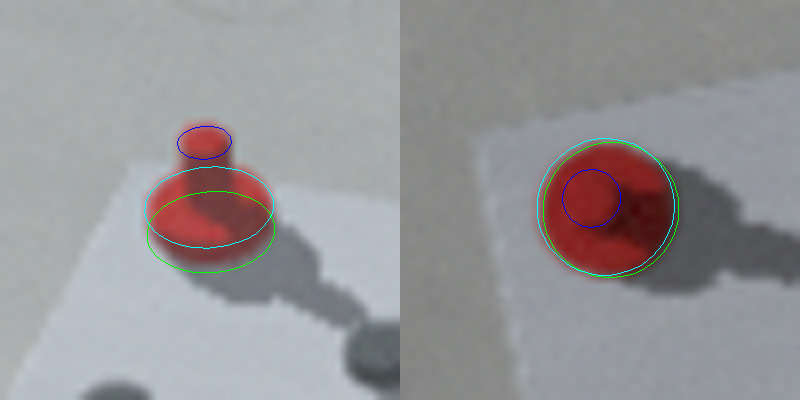

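View pics/scene9.png

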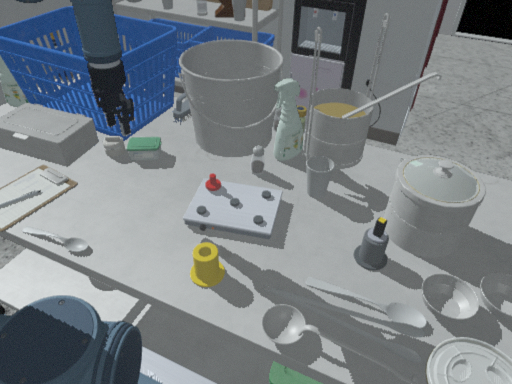

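View pics/top9.png

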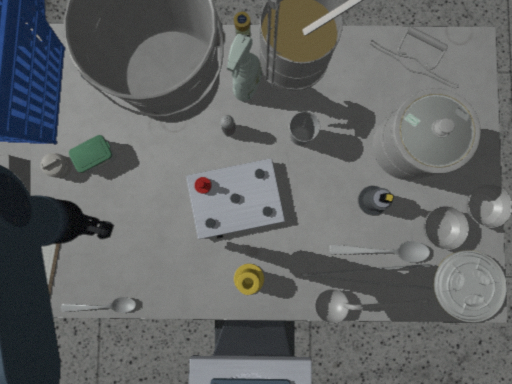

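The cap is seated squarely on the back-left stud, and the probe, shaker and cup are unmoved. The thin bars and the ladle handle near scene (340,330) look different from the first picture, so I'll check those before handing in.

```bash
python3 - <<'E'
import cv2,numpy as np
r=[cv2.resize(cv2.imread(f"pics/{n}.png")[235:330,295:445],None,fx=2.6,fy=2.6,interpolation=cv2.INTER_CUBIC) for n in("top0","top1","top5","top9")]
cv2.imwrite("pics/cmp.png",np.vstack([np.hstack(r[:2]),np.hstack(r[2:])]))
r=[cv2.resize(cv2.imread(f"pics/{n}.png")[270:384,250:450],None,fx=2,fy=2,interpolation=cv2.INTER_CUBIC) for n in("scene0","scene1","scene5","scene9")]
cv2.imwrite("pics/cmp2.png",np.vstack([np.hstack(r[:2]),np.hstack(r[2:])]))
E
```

```text
(no output)
```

View pics/cmp.png

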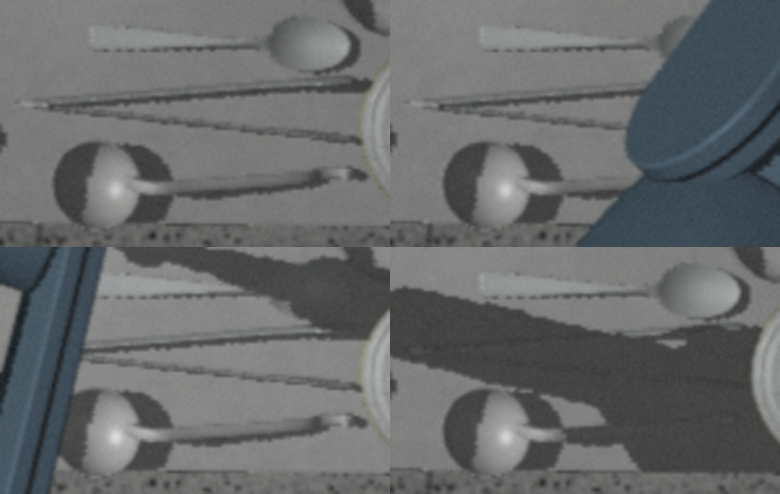

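View pics/cmp2.png

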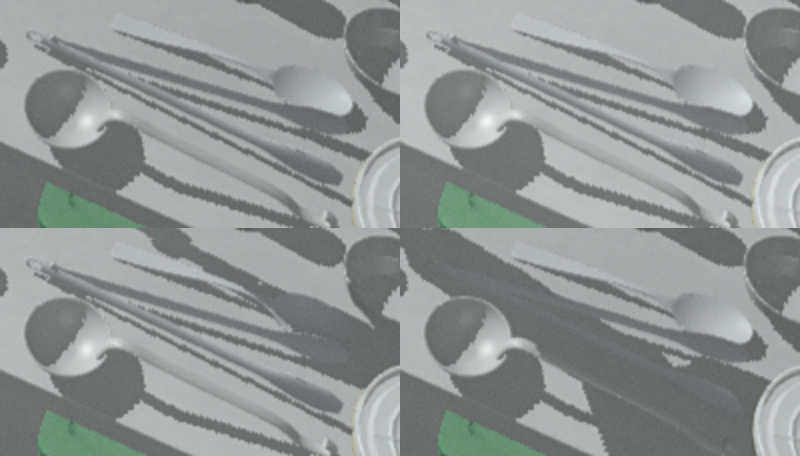

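It is only the arm's shadow: the tongs and ladle are still in place within it. Handing in.

```bash
python3 -c "
from rig import env
print(env.hand_in())"
```

```text
the job is handed in; nothing more can be done
None
```

The job is handed in: the red cap is on the high stud, and the probe was put back upright in its grey stand before the cap was moved. The last move ended at about 31 s of the 72 s allowed.

- **Finding the high stud:** The probe read 42.6 mm on the back-left stud. The other four read 40.0 (front right), 39.9 (back right), 40.1 (centre) and 40.5 mm (front left). Probe force stayed at about 4 N or less in every reading, well under the 15 N limit.
- **Cap:** It came to rest at its expected seated height (skirt edge 35.5 mm above the worktop) with about 2 N. The final pictures show it level and centred to about 1 px, and it never touched another stud.
- **Rest of the scene:** The pictures show the probe upright with its collar on the tube rim, and the shaker, cup and yellow look-alike stand unmoved. The gripper is clear of everything.
- **Disagreements:** The two cameras differed by about 3 mm on the cap's position at first, which was within the 4 mm of clearance. At the end the tongs and ladle seemed to have vanished, but a closer look showed they were only in the arm's shadow.

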